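# Pack a lab waste box with a tipping cradle

## Robot

A 7-joint arm with a two-finger parallel gripper is mounted at the origin on the work surface. World frame = base frame: x ahead of the robot, y to its left, z up, the work surface at z = 0. Lengths are in m, angles in rad, forces in N, time in s.
With the tool pointing down it reaches from about 0.4 to 0.925 m from the base axis. Payload 4.1 kg.
Tool frame: the origin (TCP) lies at the centre of the arm's flange, where the gripper is bolted on; the fingertips stand 173 mm ahead of it and the grasp point (between the pads) lies 155 mm ahead of it; z points along the fingers, x is the direction in which the jaws open and shut, and the axes are right-handed (so a half turn about z gives the same grasp; the last joint's range is limited). The gripper opens to 85 mm and grips with 20 to 120 N. Pads are 22 mm wide; open, the fingers measure 114 mm over their backs; the gripper's body (76 mm by 85 mm) begins 54 mm behind the grasp point. The pads swing forward as they close: fully open they stand 13 mm farther back than shut.
Start: joints at [-1.326, 0.398, 0.045, 1.537, -0.019, 1.207, -0.051], TCP at [0.219, 0.612, 0.405] pointing down, gripper open.
Joint ranges: [-2.82, 2.82], [-0.49, 2.23], [-1.37, 1.46], [0, 2.46], [-1.36, 4.5], [0.23, 2], [-2.94, 2.94]. Speed limits (rad/s): [2.57, 2.57, 3.14, 3.14, 3.14, 3.14, 3.14].

## Interface

Orientations are given as [roll, pitch, yaw] about the fixed x, y, z axes, in that order (R = Rz(yaw) Ry(pitch) Rx(roll)).
In Python, from bench import manip, snapshot, camera_model, order gives the robot as it stands.
- The arm moves only by the tool drive_tool, never from a script. Its argument "series" is text: rows parted by semicolons, each of 7 numbers parted by spaces: the shift along the tool's x, y, z in mm, then the turn, a rotation vector about the tool's x, y, z in rad, then the gripper command: -1 is fully open, 1 is shut, values between are in proportion. In form: x y z wx wy wz hand; .... A call has 1 to 10 rows; each row shifts and turns the commanded pose from where the row before left it, along the tool's axes as they then stand; what a row does not reach is not made up. A row lasts 1/10 s, in which the tool goes at most 50 mm and 8.59 degrees, less where a joint would pass 70% of its speed; a pose out of reach is approached as far as the arm can. A call is refused whole if a number of a shift passes 50 or a number of a turn 0.15, either way. A call with a gripper value outside its range is refused whole. The fingers move at their own pace and stop on an object; the grip force is fixed at half the most. Time passes only in rows, so rows that do not move let the fingers close. It gives the time, the measured TCP pose, the force and the opening at its end, in the units of the state.
- manip.state(): the state, without advancing time (a new reading comes with each control period).
- snapshot(name): name is "scene" or "top" or "wrist"; returns (picture, depth): 400x640x3 uint8, red, green, blue; 400x640 float32, m along the optical axis (not along the pixel's ray), 0 where there is no reading.
- camera_model(name): a dict with "fx", "fy", "cx", "cy" (pixels), "world_to_cam" (4x4, takes a point from world to camera coordinates); the wrist camera has in their place "hand_eye" (4x4, takes a point from camera to tool coordinates, whose origin is the TCP and whose axes are the tool frame's). Camera axes: x right, y down, z forward; pixel columns grow to the right and rows downward; lengths in m; the calibration is good to about 2 mm. A picture is of the moment at which its call begins: read the wrist's pose just before it. camera_model takes no time and is no camera call.
- order.finish_job(): hands the job in, once; it reports no verdict.
The state is a dict: "time_s": time; "q": joint angles; "qvel": joint speeds; "joint_efforts": joint torques, N m; "tool_pos": TCP position; "eef_rot": TCP orientation; "force": force on the tool from outside, world axes, zero at the start; "torque": the same for the moment, N m; "opening": finger opening in m.
Only numpy, scipy, OpenCV 4.12 (cv2) and the standard library are available. Lean on these libraries where they do the work, as an engineer would, in place of code of your own. Each camera call takes 0.05 s, during which the arm holds its last target.

## Task

Pack the yellow waste box. Put every loose brown bottle into the steel trough of the tipping cradle, then swing the red lever right over so that they all drop into the box, and swing the cradle back fully upright. Then lay the blue separator sheet flat on the ledges inside the box rim with its tab on the side away from the cradle, and set the lidded plate down upright on the sheet, centred and lined up with it, without dropping it; leave everything else on the bench where it is.

Things in the scene. Friction and masses are not known exactly. Their poses are not given: they have to be found in the camera images.
- station: fixed aluminium stand with two posts (y = +-111 mm, 12 mm thick, 160 mm high) carrying the steel tipping cradle, with a yellow open-topped waste box on its +x side. Origin: on the bench (z = 0) under the middle of the pivot axis; x points from the stand across the box (the pouring direction), y along the pivot axis, z up.
- box_ledge (a point): middle of the yellow box's opening at ledge height (station x 115, y 0, z 80 mm; axes as station's). Inside, the box is 155 mm (x) by 234 mm (y); walls 5 mm, rim 95 mm above the bench, floor 6 mm. Along its two ends (+-y) runs a ledge 24 mm wide, top 80 mm above the bench: the sheet rests on these, 15 mm below the rim, with 7 to 9 mm play all round.
- cradle (a joint): tilt of the cradle in rad: 0 upright (stop), 2.0 tipped right over to the box (stop). It pivots about an axis along station y, 150 mm high, its top turning towards station +x, and stays where it is left (friction 0.3 N m: 3 to 5 N at the lever). Upright, the trough's front lip is at station x 29 mm, 195 mm high; the box's inside begins at x 37.5 mm.
- trough (a point): centre of the steel trough's inner floor, turning with the cradle; upright it is at station x -42.5, y 0, z 150 mm, axes as station's. Floor 77 mm (x) by 190 mm (y); rear wall (-x) 32 mm high, end walls 47 mm, front wall (+x) slopes outward 34 degrees, 45 mm high. Holds four bottles in a row along y, 47 mm apart.
- lever_grip (a point): middle of the lever's red round handle bar (16 mm thick, along station y from 133 to 195 mm, free end +y), 110 mm from the pivot axis. At tilt 0 it is 93 mm to -x of the pivot, 209 mm high; at 1.0 straight above it, 260 mm high; at 2.0 93 mm to +x. Can be held or pushed from above all the way, closing across it along station x. Flat lever arm at y 128 to 138 mm.
- pivot (a point): point on the pivot axis level with the middle of the handle bar (station x 0, y 166 mm, z 150 mm); the handle circles it.
- sheet_mid (a point): centre of the blue rigid plastic separator sheet, 140 mm (x) by 216 mm (y) by 4 mm; this point is half-way through its thickness (2 mm above its underside). 0.12 kg.
- sheet_tab (a point): grip tab standing up from the middle of the sheet's +x edge: 8 mm thick (x), 50 mm wide (y), its top 40 mm above the sheet's underside; this point is 24 mm above the underside and 66 mm from the sheet's centre along its x.
- plate_grip (a point): centre of the grip rib on the lid of the white and grey lidded plate: rib 16 mm thick (x), 70 mm long (y), 26 mm high, its top 66 mm above the plate's underside; this point is 53 mm above the underside, over its centre. The lid is fixed on. 0.18 kg.
- plate_base (a point): centre of the lidded plate's underside; the plate is 87 mm (x) by 129 mm (y), 40 mm high without the rib.
- bottle1_mid (a point): a sealed brown sample bottle, body 32 by 32 mm and 44 mm high, white round cap 24 mm across above it, 62 mm high in all, about 60 g; this point is on its axis 31 mm above its underside, z up through the cap, x and y square to its sides. May be absent.
- bottle2_mid (a point): a sealed brown sample bottle, body 32 by 32 mm and 44 mm high, white round cap 24 mm across above it, 62 mm high in all, about 60 g; this point is on its axis 31 mm above its underside, z up through the cap, x and y square to its sides. May be absent.
- bottle3_mid (a point): a sealed brown sample bottle, body 32 by 32 mm and 44 mm high, white round cap 24 mm across above it, 62 mm high in all, about 60 g; this point is on its axis 31 mm above its underside, z up through the cap, x and y square to its sides. May be absent.
- bottle4_mid (a point): a sealed brown sample bottle, body 32 by 32 mm and 44 mm high, white round cap 24 mm across above it, 62 mm high in all, about 60 g; this point is on its axis 31 mm above its underside, z up through the cap, x and y square to its sides. May be absent.
- wash_bottle: bystander: white wash bottle with orange cap, not part of the job (origin at the centre of its underside).
- tip_box_blue: bystander: blue tip box, not part of the job (origin at the centre of its underside).
- tip_box_yellow: bystander: yellow tip box, not part of the job (origin at the centre of its underside).
- reagent_jar: bystander: lidded jar, not part of the job (origin at the centre of its underside).
- notebook: bystander: green notebook, not part of the job (origin at the centre of its underside).
- spatula: bystander: spatula, not part of the job (origin at the centre of its underside).

How it is judged:
On the way, in this order (a step that is already met when the one before it is completed fails the run):
1. every bottle is in the trough of the upright cradle (x of bottle1_mid in the frame of trough between -0.05 and 0.055 m and y of bottle1_mid in the frame of trough between -0.1 and 0.1 m and z of bottle1_mid in the frame of trough between 0 and 0.07 m and x of bottle2_mid in the frame of trough between -0.05 and 0.055 m and y of bottle2_mid in the frame of trough between -0.1 and 0.1 m and z of bottle2_mid in the frame of trough between 0 and 0.07 m and x of bottle3_mid in the frame of trough between -0.05 and 0.055 m and y of bottle3_mid in the frame of trough between -0.1 and 0.1 m and z of bottle3_mid in the frame of trough between 0 and 0.07 m and x of bottle4_mid in the frame of trough between -0.05 and 0.055 m and y of bottle4_mid in the frame of trough between -0.1 and 0.1 m and z of bottle4_mid in the frame of trough between 0 and 0.07 m and value of joint cradle below 0.2 rad), for 0.3 s.
2. the cradle is tipped right over and every bottle is in the box (x of bottle1_mid in the frame of station between 0.0375 and 0.1925 m and y of bottle1_mid in the frame of station between -0.117 and 0.117 m and z of bottle1_mid in the frame of station between 0 and 0.078 m and x of bottle2_mid in the frame of station between 0.0375 and 0.1925 m and y of bottle2_mid in the frame of station between -0.117 and 0.117 m and z of bottle2_mid in the frame of station between 0 and 0.078 m and x of bottle3_mid in the frame of station between 0.0375 and 0.1925 m and y of bottle3_mid in the frame of station between -0.117 and 0.117 m and z of bottle3_mid in the frame of station between 0 and 0.078 m and x of bottle4_mid in the frame of station between 0.0375 and 0.1925 m and y of bottle4_mid in the frame of station between -0.117 and 0.117 m and z of bottle4_mid in the frame of station between 0 and 0.078 m and value of joint cradle above 1.5 rad), for 0.2 s.
3. the cradle is back upright (x of bottle1_mid in the frame of station between 0.0375 and 0.1925 m and y of bottle1_mid in the frame of station between -0.117 and 0.117 m and z of bottle1_mid in the frame of station between 0 and 0.078 m and x of bottle2_mid in the frame of station between 0.0375 and 0.1925 m and y of bottle2_mid in the frame of station between -0.117 and 0.117 m and z of bottle2_mid in the frame of station between 0 and 0.078 m and x of bottle3_mid in the frame of station between 0.0375 and 0.1925 m and y of bottle3_mid in the frame of station between -0.117 and 0.117 m and z of bottle3_mid in the frame of station between 0 and 0.078 m and x of bottle4_mid in the frame of station between 0.0375 and 0.1925 m and y of bottle4_mid in the frame of station between -0.117 and 0.117 m and z of bottle4_mid in the frame of station between 0 and 0.078 m and value of joint cradle below 0.12 rad), for 0.2 s.
4. the sheet lies flat on the ledges in the box, tab away from the cradle (z of sheet_mid in the frame of box_ledge between -0.004 and 0.007 m and x of sheet_mid in the frame of box_ledge between -0.014 and 0.014 m and y of sheet_mid in the frame of box_ledge between -0.014 and 0.014 m and x of sheet_tab in the frame of box_ledge above 0.04 m and angle between sheet_mid's own z axis and vertical below 0.06 rad and x of bottle1_mid in the frame of station between 0.0375 and 0.1925 m and y of bottle1_mid in the frame of station between -0.117 and 0.117 m and z of bottle1_mid in the frame of station between 0 and 0.078 m and x of bottle2_mid in the frame of station between 0.0375 and 0.1925 m and y of bottle2_mid in the frame of station between -0.117 and 0.117 m and z of bottle2_mid in the frame of station between 0 and 0.078 m and x of bottle3_mid in the frame of station between 0.0375 and 0.1925 m and y of bottle3_mid in the frame of station between -0.117 and 0.117 m and z of bottle3_mid in the frame of station between 0 and 0.078 m and x of bottle4_mid in the frame of station between 0.0375 and 0.1925 m and y of bottle4_mid in the frame of station between -0.117 and 0.117 m and z of bottle4_mid in the frame of station between 0 and 0.078 m), for 0.3 s.
At the end, for the whole second after the job is handed in: All bottles in the box; cradle upright (0.12 rad); sheet flat on both ledges (14 mm off centre, 0.06 rad tilt), tab away from the cradle; plate upright on the sheet, within 40 mm of its centre lengthwise, -35 to +22 mm (tab side) across, aligned within 0.2 rad; all at rest (all of step 4 and value of joint cradle below 0.12 rad and z of plate_base in the frame of sheet_mid between -0.002 and 0.006 m and x of plate_base in the frame of sheet_mid between -0.035 and 0.022 m and y of plate_base in the frame of sheet_mid between -0.04 and 0.04 m and angle between the y axis of plate_base and the y axis of sheet_mid, either way round below 0.2 rad and angle between plate_base's own z axis and vertical below 0.08 rad and linear speed of each of bottle1, bottle2, bottle3, bottle4, sheet, plate below 0.03 m/s); the robot touches nothing.
It fails at once if a bystander is moved more than 40 mm (distance of any of wash_bottle, tip_box_blue, tip_box_yellow, reagent_jar, notebook, spatula from where it was at the start of the episode above 0.04 m).
It fails at once if the plate is dropped onto the box from more than about 30 mm (linear speed of plate above 0.7 m/s and contact force between the fingers and plate below 0.1 N and horizontal distance between plate_base and box_ledge below 0.1 m and z of plate_base in the frame of box_ledge above 0.014 m).
Of bottle1, bottle2, bottle3, bottle4 only 2 to 4 are there at a start; the rules pass over those that are not, and their reading is None.
At some moment in a run one of bottle1, bottle2, bottle3, bottle4, plate may be knocked a few centimetres aside while the robot is not near it.
It also fails if it takes over 210 s, if anything falls off the work surface, if the arm or the gripper's body presses on something with over 40 N, if the wrist force passes 120 N, or if a joint passes its speed limit or range.

## Working session

There is one attempt and no reset: what is moved stays moved. The work goes in short steps, Python scripts to look and compute and a tool call to move; the robot and the scene stay as the last step left them, time stands still between calls to the robot, and variables do not carry over. Pictures are saved under pics/ and viewed, and the job is handed in when it is done.

Besides the shell and the picture viewer there is one more tool, called after "Emit:" as name(argument=value, ...) on one line, values as JSON. drive_tool: Moves the arm, as the interface text tells. Its arguments: {"type":"object","properties":{"series":{"type":"string"}},"required":["series"]}

```bash
mkdir -p pics; ls; cat > h.py <<'E'
import numpy as np, cv2
from bench import manip, snapshot, camera_model, order
from scipy.spatial.transform import Rotation as R
E
python3 - <<'E'
from h import *
print(manip.state())
for n in ["scene","top","wrist"]:
    p,d=snapshot(n); cv2.imwrite(f"pics/{n}0.png",p[:,:,::-1]); np.save(f"{n}0.npy",d)
    print(n,{k:np.round(v,4).tolist() if hasattr(v,'__len__') else v for k,v in camera_model(n).items()})
E
```

```text
pics
{'time_s': 0.0, 'q': array([-1.32598041,  0.39923059,  0.04499564,  1.53789703, -0.01869558,
        1.20688164, -0.05066912]), 'qvel': array([-0.00015705,  0.00135155, -0.00124781,  0.0019024 ,  0.00131482,
       -0.00088346,  0.00096308]), 'joint_efforts': array([-7.29629392e-04, -4.75125432e+01,  1.36380907e+00, -2.54227459e+01,
        1.12804840e-02,  9.27728252e-03, -6.93245909e-06]), 'tool_pos': array([0.218943  , 0.61170445, 0.40362983]), 'eef_rot': array([3.14146417e+00, 1.99153227e-03, 1.22715976e+00]), 'force': array([ 0.25664909, -0.18902858, -0.84406517]), 'torque': array([-0.02588594,  0.0158799 ,  0.04478228]), 'opening': 0.08507337467055874}
scene {'fx': 447.3653809764138, 'fy': 447.3653809764138, 'cx': 319.13034362895604, 'cy': 197.95950604536333, 'world_to_cam': [[0.8595, 0.5111, 0.0046, -0.4795], [0.3052, -0.5059, -0.8068, -0.0561], [-0.41, 0.6949, -0.5908, 1.6139], [0.0, 0.0, 0.0, 1.0]]}
top {'fx': 386.27003014937077, 'fy': 386.27003014937077, 'cx': 321.30018626537213, 'cy': 198.31611222287822, 'world_to_cam': [[-0.0074, -0.9998, -0.0165, -0.0057], [-0.9983, 0.0084, -0.0569, 0.5502], [0.057, 0.0161, -0.9982, 1.252], [0.0, 0.0, 0.0, 1.0]]}
wrist {'fx': 295.5519587334959, 'fy': 295.5519587334959, 'cx': 321.74973275893365, 'cy': 197.27304256418137, 'hand_eye': [[1.0, -0.0, -0.0012, 0.0009], [0.0003, 0.96, 0.28, -0.0723], [0.0011, -0.28, 0.96, 0.032], [0.0, 0.0, 0.0, 1.0]]}
```

View pics/scene0.png

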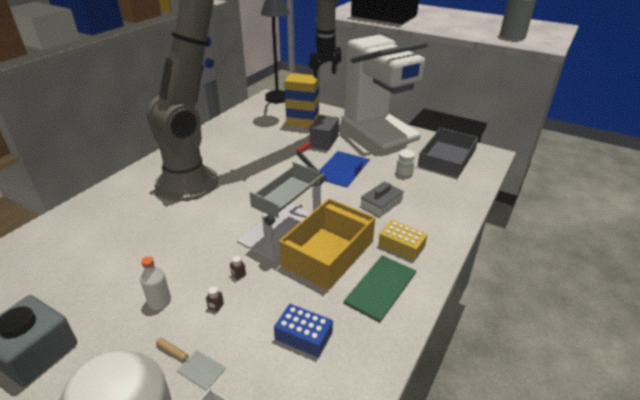

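View pics/top0.png

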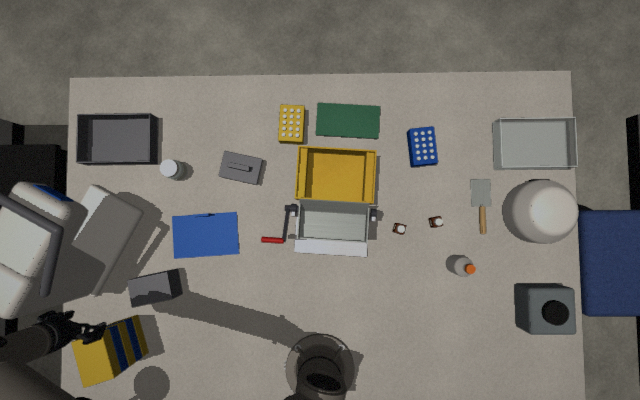

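View pics/wrist0.png

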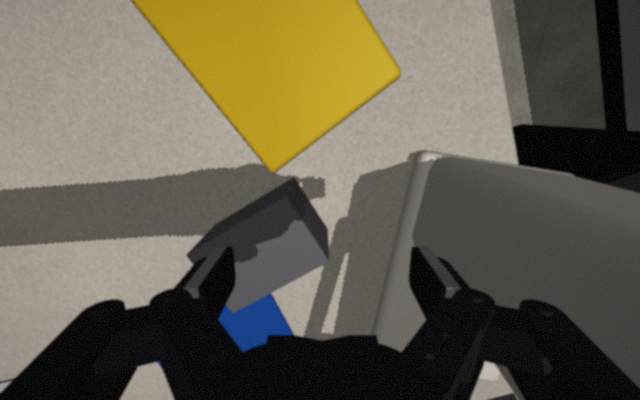

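The top view shows two bottles at (400,228) and (436,222). The sheet is at (206,235) with its tab near (207,214), the plate at (242,168), the station around (335,215) and the lever grip at (272,240). Next I'll zoom in and measure.

```bash
cat > h.py <<'E'
import numpy as np, cv2
from bench import manip, snapshot, camera_model, order
from scipy.spatial.transform import Rotation as R
def w2c(name, st=None):
    m=camera_model(name)
    if name!="wrist": return m, np.array(m["world_to_cam"])
    T=np.eye(4); T[:3,:3]=R.from_euler('xyz',st["eef_rot"]).as_matrix(); T[:3,3]=st["tool_pos"]
    return m, np.linalg.inv(T@np.array(m["hand_eye"]))
def cast(m,W,uv,z):
    uv=np.atleast_2d(uv).astype(float)
    C=np.linalg.inv(W)
    d=np.c_[(uv[:,0]-m["cx"])/m["fx"],(uv[:,1]-m["cy"])/m["fy"],np.ones(len(uv))]@C[:3,:3].T
    o=C[:3,3]; return o+d*((z-o[2])/d[:,2])[:,None]
def cloud(m,W,d):
    v,u=np.indices(d.shape); 
    P=np.stack([(u-m["cx"])/m["fx"]*d,(v-m["cy"])/m["fy"]*d,d,np.ones_like(d)],-1)
    return (P@np.linalg.inv(W).T)[...,:3]
def proj(m,W,P):
    P=np.atleast_2d(P); c=P@W[:3,:3].T+W[:3,3]
    return np.c_[c[:,0]/c[:,2]*m["fx"]+m["cx"],c[:,1]/c[:,2]*m["fy"]+m["cy"]]
def shot(name,tag):
    st=manip.state(); p,d=snapshot(name); m,W=w2c(name,st)
    cv2.imwrite(f"pics/{tag}.png",p[:,:,::-1]); np.savez(f"{tag}.npz",p=p,d=d,W=W)
    return p,d,m,W
E
python3 - <<'E'
from h import *
p=cv2.imread("pics/top0.png"); d=np.load("top0.npy"); m,W=w2c("top")
cv2.imwrite("pics/z1.png",cv2.resize(p[90:290,160:480],None,fx=2.5,fy=2.5,interpolation=cv2.INTER_CUBIC))
P=cloud(m,W,d)
for n,(u,v) in dict(b1=(400,228),b2=(436,222),sheet=(206,235),tab=(205,215),plate=(242,168),lever=(272,240),troughfloor=(333,225),boxfloor=(335,178),boxrimTL=(300,150)).items():
    print(n,np.round(P[v,u],3))
h=cv2.cvtColor(p,cv2.COLOR_BGR2HSV)
def comp(mask,n):
    k,l,s,c=cv2.connectedComponentsWithStats(mask.astype(np.uint8))
    for i in range(1,k):
        if s[i,4]>60:
            q=P[l==i]; print(n,s[i],np.round(c[i],1),cv2.minAreaRect(np.argwhere(l==i)[:,::-1].astype(np.float32)),"z",np.round(np.percentile(q[:,2],[5,50,95]),3))
comp((h[...,0]>100)&(h[...,0]<125)&(h[...,1]>140)&(h[...,2]>60),"blue")
comp((h[...,0]>18)&(h[...,0]<32)&(h[...,1]>140)&(h[...,2]>60),"yel")
comp(((h[...,0]<6)|(h[...,0]>174))&(h[...,1]>140)&(h[...,2]>60),"red")
E
```

```text
b1 [ 0.452 -0.257  0.061]
b2 [ 0.47  -0.369  0.065]
sheet [0.432 0.373 0.005]
tab [0.498 0.366 0.038]
plate [0.645 0.239 0.072]
lever [0.425 0.123 0.217]
troughfloor [ 0.464 -0.046  0.154]
boxfloor [ 0.618 -0.056  0.003]
boxrimTL [0.699 0.055 0.081]
blue [409 127  29  38 642] [422.1 145.9] ((421.7129821777344, 145.77447509765625), (36.89530563354492, 26.728242874145508), 83.1572265625) z [0.044 0.05  0.054]
blue [ 172  212   67   46 2653] [204.9 234.6] ((204.91493225097656, 234.5960693359375), (41.832332611083984, 64.42723083496094), 86.53176879882812) z [-0.     0.004  0.009]
yel [278 105  27  39 660] [291.3 123.9] ((291.1439514160156, 123.69650268554688), (24.701801300048828, 38.17551040649414), 3.5763344764709473) z [0.045 0.05  0.055]
yel [ 295  146   81   58 4060] [335.5 174.5] ((335.497802734375, 174.033203125), (79.0910873413086, 53.21520233154297), 3.814074993133545) z [0.003 0.008 0.095]
yel [  72  337   43   50 1407] [ 92.6 361.5] ((92.63077545166016, 359.6461486816406), (47.536537170410156, 32.62655258178711), 74.74488067626953) z [0.204 0.208 0.211]
red [261 237  23   6 109] [271.9 239.6] ((272.0396423339844, 239.6039581298828), (22.089824676513672, 4.975186347961426), 5.710593223571777) z [0.212 0.216 0.219]
```

View pics/z1.png

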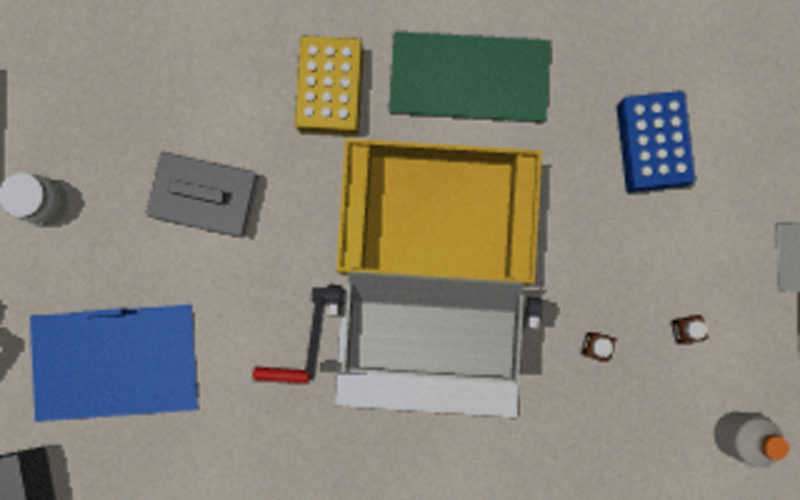

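```bash
python3 - <<'E'
from h import *
p=cv2.imread("pics/top0.png"); m,W=w2c("top")
print("campos",np.linalg.inv(W)[:3,3].round(3))
h=cv2.cvtColor(p,cv2.COLOR_BGR2HSV)
Y=((h[...,0]>18)&(h[...,0]<32)&(h[...,1]>140)&(h[...,2]>60)).astype(np.uint8)
k,l,s,c=cv2.connectedComponentsWithStats(Y); i=[j for j in range(1,k) if s[j,4]>3500][0]
M=(l==i)
def edge(fn,rng,axis):
    pts=[]
    for t in rng:
        line=np.where(M[t,:] if axis=='row' else M[:,t])[0]
        pts.append(((line.min() if fn=='min' else line.max()+0)+(-.5 if fn=='min' else .5),t) if axis=='row' else (t,(line.min() if fn=='min' else line.max())+(-.5 if fn=='min' else .5)))
    return cast(m,W,pts,.095)
L=edge('min',range(155,192),'row'); Rr=edge('max',range(160,192),'row'); T=edge('min',range(305,368),'col')
from numpy.polynomial import polynomial as PP
def fit(P):
    vx,vy,x,y=cv2.fitLine(P[:,:2].astype(np.float32),cv2.DIST_HUBER,0,.01,.01).ravel(); return np.array([x,y]),np.array([vx,vy])
for n,E in (("L",L),("R",Rr),("T",T)):
    a,b=fit(E); print(n,a.round(4),b.round(4),np.degrees(np.arctan2(b[1],b[0])).round(2))
a,b=fit(T)
if b[1]<0:b=-b
yax=b; xax=np.array([b[1],-b[0]]); yaw=np.arctan2(xax[1],xax[0])
yc=((L[:,:2]@yax).mean()+(Rr[:,:2]@yax).mean())/2; print("width",(L[:,:2]@yax).mean()-(Rr[:,:2]@yax).mean())
xf=(T[:,:2]@xax).mean()
org=xax*(xf-.1975)+yax*yc   # outer far wall at 115+77.5+5
print("yaw",yaw,"station",org)
Rd=((((h[...,0]<6)|(h[...,0]>174))&(h[...,1]>140)&(h[...,2]>60)))
q=np.argwhere(Rd)[:,::-1]; q=q[(abs(q[:,0]-272)<15)&(abs(q[:,1]-240)<6)]
hc=cast(m,W,[q.mean(0)],.214)[0]; print("handle",hc, "station-from-handle", hc[:2]-(-.093*xax+.164*yax))
B=fit(cast(m,W,q,.214)); print(B)
E
```

```text
campos [ 0.478 -0.03   1.281]
L [0.625  0.0666] [ 0.9968 -0.0797] -4.57
R [ 0.6252 -0.1777] [ 0.9982 -0.0607] -3.48
T [ 0.7047 -0.0342] [0.0761 0.9971] 85.64
width 0.24358372163626485
yaw -0.076133095 station [ 0.50562424 -0.0466066 ]
handle [0.4260537  0.12373776 0.214     ] station-from-handle [ 0.50631054 -0.04686072]
(array([0.4265852 , 0.13009371], dtype=float32), array([0.07644515, 0.99707377], dtype=float32))
```

```bash
cat >> h.py <<'E'
ORG=np.array([.506,-.0467]); YAW=-.0762
def st2w(p):
    c,s=np.cos(YAW),np.sin(YAW); p=np.asarray(p,float); return np.array([ORG[0]+c*p[0]-s*p[1],ORG[1]+s*p[0]+c*p[1],p[2]])
def plan(pos,yaw,frm=None):
    """tool-frame moves in mm: turn first (rotvec), then shift"""
    s=manip.state(); Rn=R.from_euler('xyz',s["eef_rot"]); Rt=R.from_euler('xyz',[np.pi,0,yaw])
    rv=(Rn.inv()*Rt).as_rotvec(); p0=s["tool_pos"] if frm is None else np.array(frm)
    d=Rt.inv().apply(np.array(pos)-p0)*1000
    print("turn",rv.round(3),"shift mm",d.round(1),"len",np.linalg.norm(d).round(1))
E
python3 - <<'E'
from h import *
m,W=w2c("top"); P=cloud(m,W,np.load("top0.npy"))
for u,v in ((333,240),(333,248),(320,247),(350,251),(333,208),(300,225)): print(u,v,P[v,u].round(3))
plan([.5,.2,.47],1.495); plan([.46,-.3,.47],1.495,[.5,.2,.47]); print(st2w([-.0425,0,.15]),st2w([-.093,.164,.209]))
E
```

```text
333 240 [ 0.422 -0.045  0.18 ]
333 248 [ 0.387 -0.047  0.003]
320 247 [ 0.391 -0.005  0.01 ]
350 251 [ 0.377 -0.103  0.007]
333 208 [ 0.513 -0.046  0.168]
300 225 [0.465 0.051 0.147]
turn [-0.     0.001 -0.268] shift mm [-389.3  311.4  -66.1] len 502.9
turn [-0.     0.001 -0.268] shift mm [-501.6   -2.    -0. ] len 501.6
[ 0.46362333 -0.04346463  0.15      ] [0.42575458 0.12390385 0.209     ]
```

Emit:
drive_tool(series="0 0 -35 0 0 -0.134 -1; 0 0 -31 0 0 -0.134 -1; -45 39 0 0 0 0 -1; -49 39 0 0 0 0 -1; -49 39 0 0 0 0 -1; -49 39 0 0 0 0 -1; -49 39 0 0 0 0 -1; -49 39 0 0 0 0 -1; -49 39 0 0 0 0 -1; -49 38 0 0 0 0 -1")

```text
time_s: 1.15
tool_pos: [0.4456, 0.2799, 0.4707]
eef_rot: [3.142, -0.0, 1.495]
force: [0.3, -0.1, -0.4]
opening: 0.0852
```

Emit:
drive_tool(series="-50 0 0 0 0 0 -1; -50 0 0 0 0 0 -1; -50 0 0 0 0 0 -1; -50 0 0 0 0 0 -1; -50 0 0 0 0 0 -1; -50 0 0 0 0 0 -1; -50 0 0 0 0 0 -1; -50 0 0 0 0 0 -1; -50 0 0 0 0 0 -1; -50 0 0 0 0 0 -1")

```text
time_s: 2.15
tool_pos: [0.4062, -0.2186, 0.4708]
eef_rot: [3.14, -0.001, 1.495]
force: [2.1, -0.7, -0.7]
opening: 0.0854
```

```bash
python3 - <<'E'
from h import *
s=manip.state(); print(s["tool_pos"],s["eef_rot"],s["time_s"],s["q"].round(2))
p,d,m,W=shot("wrist","w1"); shot("top","top1")
E
```

```text
[ 0.40615512 -0.21860287  0.47079552] [ 3.14044497e+00 -9.74946336e-04  1.49548051e+00] 2.15 [-0.38 -0.01  0.78  1.88  0.01  1.26  1.9 ]
```

View pics/w1.png

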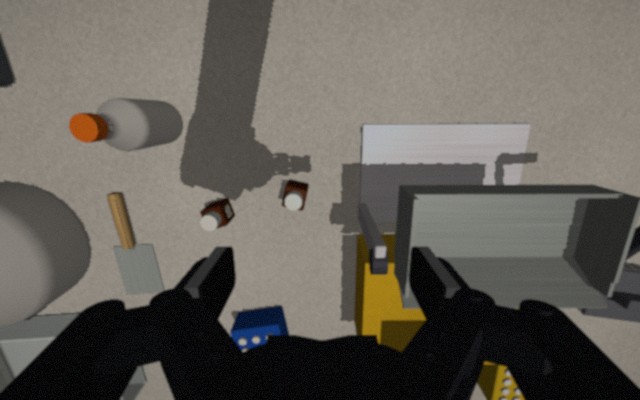

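View pics/top1.png

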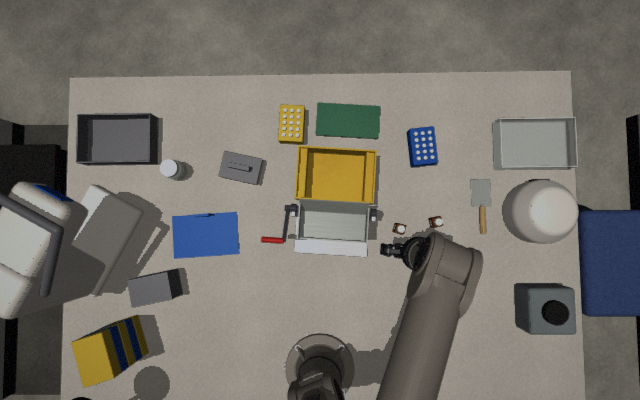

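Two bottles only: in the wrist view their caps are at (293,201) and (209,220). I'll move over bottle 1.

```bash
python3 - <<'E'
from h import *
a=np.load("w1.npz"); m=camera_model("wrist"); W=a["W"]
c=cast(m,W,[(293,201),(209,220)],.062); print(c)
m2,W2=w2c("top"); print(cast(m2,W2,[(401,228),(437.5,222)],.062))
plan([c[0,0]-.02,c[0,1],.36],1.495)
plan([c[1,0]-.02,c[1,1],.36],1.495)
E
```

```text
[[ 0.4466745  -0.25893113  0.062     ]
 [ 0.46491184 -0.37550645  0.062     ]]
[[ 0.45214348 -0.26018186  0.062     ]
 [ 0.47008635 -0.37458695  0.062     ]]
turn [ 0.001  0.004 -0.013] shift mm [-33.8  24.7 111.1] len 118.8
turn [ 0.001  0.004 -0.013] shift mm [-148.7   51.7  111.1] len 192.7
```

Emit:
drive_tool(series="-17 13 40 0 0 0 -1; -17 13 40 0 0 0 -1; 0 0 30 0 0 0 -1; 0 0 0 0 0 0 -1; 0 0 0 0 0 0 -1")

```text
time_s: 2.75
tool_pos: [0.4306, -0.2522, 0.3609]
eef_rot: [-3.141, -0.0, 1.495]
force: [1.6, -0.3, 0.5]
opening: 0.0853
```

```bash
python3 - <<'E'
from h import *
s=manip.state(); print(s["tool_pos"],s["eef_rot"],s["time_s"],s["q"].round(2))
p,d,m,W=shot("wrist","w2")
cv2.imwrite("pics/w2z.png",cv2.resize(p[80:300,170:470,::-1],None,fx=2.6,fy=2.6,interpolation=cv2.INTER_CUBIC))
E
```

```text
[ 0.43060324 -0.25217196  0.3609235 ] [-3.14076899e+00 -1.84364384e-04  1.49533823e+00] 2.75 [-0.26  0.23  0.82  1.96 -0.2   1.03  2.14]
```

View pics/w2z.png

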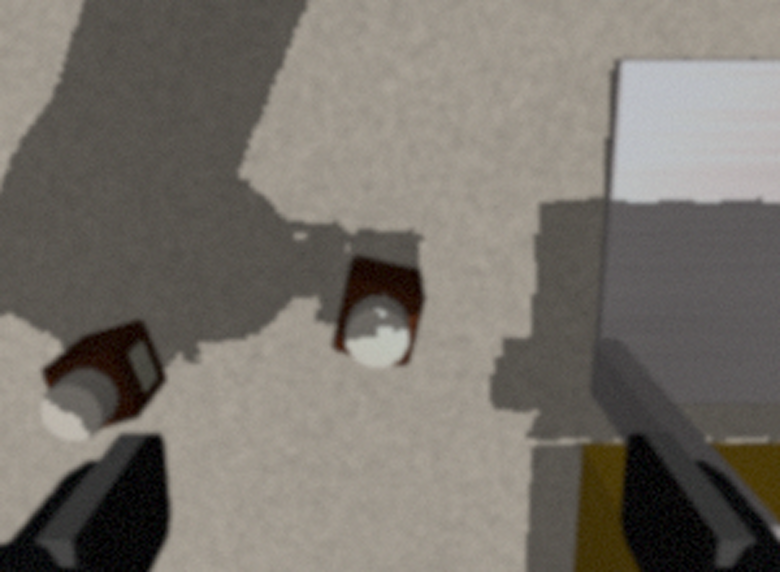

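Bottle 1's cap is at zoom (376,331). The bottom front edge of its body runs from (355,257) to (421,270), so it is turned about 11°.

```bash
python3 - <<'E'
from h import *
a=np.load("w2.npz"); m=camera_model("wrist"); W=a["W"]
z=lambda q:np.array(q)/2.6+[170,80]
c=cast(m,W,z([(376,331),(80,405)]),.062); e=cast(m,W,z([(355,257),(421,270)]),0.0); e2=cast(m,W,z([(45,373),(142,323),(162,378)]),0.0)
print(c,e)
v=e[1]-e[0]; y=np.arctan2(v[1],v[0]); print("b1 yaw",y,np.linalg.norm(v), "centre from edge", e.mean(0)[:2]+.016*np.array([v[1],-v[0]])/np.linalg.norm(v[:2]))
v=e2[1]-e2[0]; print("b2",np.arctan2(v[1],v[0]),np.linalg.norm(v)); print(e2)
P=cloud(m,W,a["d"]); u,vv=z((376,331)).astype(int); print(P[vv,u])
plan([c[0,0],c[0,1],.185],y)
E
```

```text
[[ 0.44558676 -0.2591641   0.062     ]
 [ 0.46635867 -0.37260143  0.062     ]] [[ 0.43106217 -0.26868129  0.        ]
 [ 0.43908342 -0.24025077  0.        ]]
b1 yaw 1.2958087215742011 0.0295403926307986 centre from edge [ 0.45047165 -0.25881059]
b2 1.9706158664639641 0.05243546771201717
[[ 0.47443664 -0.41507772  0.        ]
 [ 0.45402602 -0.36677778  0.        ]
 [ 0.48090533 -0.3620506   0.        ]]
[ 0.44549413 -0.25976381  0.06120299]
turn [ 0.002 -0.     0.2  ] shift mm [ -2.5  15.9 176.9] len 177.7
```

Emit:
drive_tool(series="0 0 0 0 0 0.1 -1; 0 0 0 0 0 0.1 -1; -3 9 40 0 0 0 -1; 0 10 40 0 0 0 -1; 0 0 40 0 0 0 -1; 0 0 35 0 0 0 -1; 0 0 21 0 0 0 -1; 0 0 0 0 0 0 -1")

```text
time_s: 3.6
tool_pos: [0.4484, -0.2596, 0.1841]
eef_rot: [-3.14, -0.001, 1.297]
force: [0.2, 0.6, -0.2]
opening: 0.0855
```

Emit:
drive_tool(series="0 0 0 0 0 0 1; 0 0 0 0 0 0 1; 0 0 0 0 0 0 1; 0 0 0 0 0 0 1; 0 0 0 0 0 0 1; 0 0 0 0 0 0 1; 0 0 0 0 0 0 1")

```text
time_s: 4.3
tool_pos: [0.4487, -0.2609, 0.1862]
eef_rot: [3.139, -0.001, 1.295]
force: [-0.1, 1.3, 6.8]
opening: 0.0309
```

Emit:
drive_tool(series="0 0 -30 0 0 0 1; 0 0 -45 0 0 0 1; 0 0 -45 0 0 0 1; 0 0 -45 0 0 0 1; 0 0 -45 0 0 0 1; 0 0 -45 0 0 -0.1 1; 0 0 0 0 0 -0.1 1; 0 0 0 0 0 0 1")

```text
time_s: 5.1
tool_pos: [0.4477, -0.2609, 0.4412]
eef_rot: [3.138, -0.001, 1.495]
force: [-0.4, -0.6, -1.2]
opening: 0.031
```

```bash
python3 - <<'E'
from h import *
t=st2w([-.040,.03,.44]); print(t); plan(t,1.495); print(manip.state()["opening"])
E
```

```text
[ 0.46839986 -0.013742    0.44      ]
turn [ 0.004 -0.001 -0.   ] shift mm [248.    1.9   1.2] len 248.0
0.03097668426477741
```

Emit:
drive_tool(series="40 0 0 0 0 0 1; 48 0 0 0 0 0 1; 48 2 0 0 0 0 1; 48 0 0 0 0 0 1; 40 0 0 0 0 0 1; 24 0 0 0 0 0 1; 0 0 0 0 0 0 1; 0 0 0 0 0 0 1")

```text
time_s: 5.9
tool_pos: [0.4682, -0.0135, 0.4387]
eef_rot: [-3.139, 0.001, 1.494]
force: [0.1, -0.0, -0.9]
opening: 0.0313
```

```bash
python3 - <<'E'
from h import *
t=st2w([-.040,.03,.338]); plan(t,1.495)
shot("wrist","w3");shot("scene","s3")
E
```

```text
turn [-0.002  0.001 -0.001] shift mm [ -0.3   0.2 100.7] len 100.7
```

View pics/w3.png

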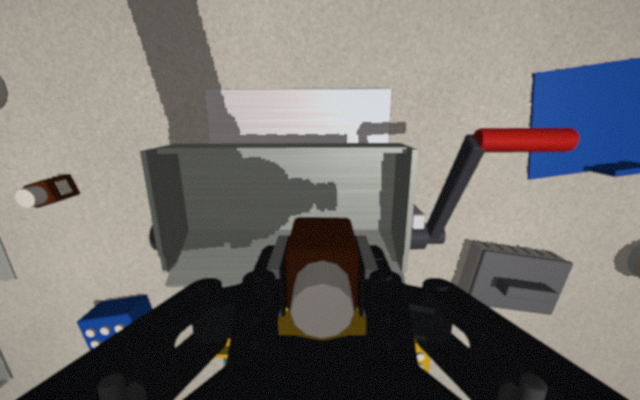

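View pics/s3.png

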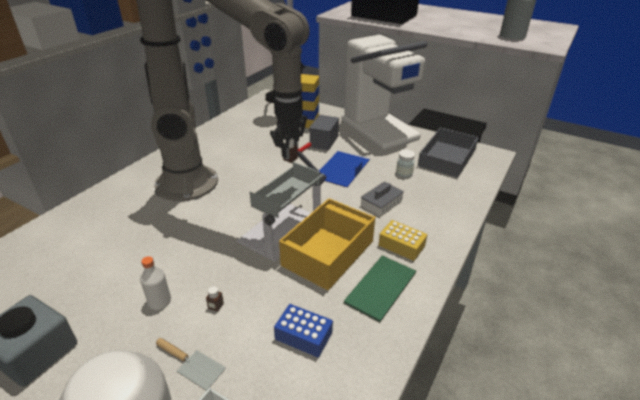

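Emit:
drive_tool(series="0 0 35 0 0 0 1; 0 0 35 0 0 0 1; 0 0 22 0 0 0 1; 0 0 9 0 0 0 1; 0 0 0 0 0 0 1; 0 0 0 0 0 0 0.0; 0 0 0 0 0 0 0.0; 0 0 0 0 0 0 0.0; 0 0 0 0 0 0 0.0")

```text
time_s: 6.9
tool_pos: [0.469, -0.0134, 0.3393]
eef_rot: [3.14, -0.001, 1.495]
force: [-0.1, -0.0, -0.2]
opening: 0.0428
```

Emit:
drive_tool(series="0 0 -25 0 0 0 0; 0 0 -45 0 0 0 0; 0 0 -45 0 0 0 -1; -50 0 0 0 0 0 -1; -50 0 0 0 0 0 -1; -50 0 0 0 0 0 -1; -50 0 0 0 0 0 -1; -50 0 0 0 0 0 -1; 0 0 0 0 0 0 -1; 0 0 0 0 0 0 -1")

```text
time_s: 7.9
tool_pos: [0.4492, -0.264, 0.4538]
eef_rot: [-3.142, 0.0, 1.491]
force: [0.7, 0.8, -0.6]
opening: 0.0855
```

```bash
python3 - <<'E'
from h import *
s=manip.state(); print(s["tool_pos"],s["eef_rot"])
p,d,m,W=shot("wrist","w4")
E
```

```text
[ 0.44921823 -0.26396478  0.45376991] [-3.14157190e+00  1.64521421e-04  1.49134663e+00]
```

View pics/w4.png

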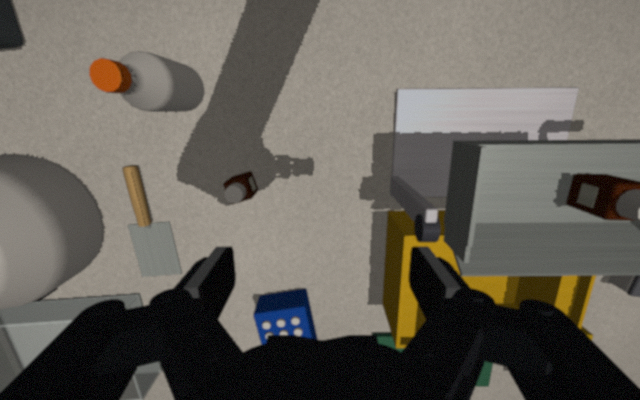

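Bottle 1 is standing in the trough and bottle 2 is at (236,190). I'll move over bottle 2.

```bash
python3 - <<'E'
from h import *
a=np.load("w4.npz"); m=camera_model("wrist"); c=cast(m,a["W"],[(235,191)],.062); print(c)
plan([c[0,0]-.02,c[0,1],.36],1.495)
E
```

```text
[[ 0.46511538 -0.37420298  0.062     ]]
turn [-0.    -0.001 -0.   ] shift mm [-111.9    3.7   93.6] len 145.9
```

Emit:
drive_tool(series="-28 1 24 0 0 0 -1; -28 1 24 0 0 0 -1; -28 1 24 0 0 0 -1; -28 1 22 0 0 0 -1; 0 0 0 0 0 0 -1; 0 0 0 0 0 0 -1; 0 0 0 0 0 0 -1")

```text
time_s: 8.65
tool_pos: [0.4467, -0.3729, 0.3603]
eef_rot: [3.14, -0.001, 1.498]
force: [1.9, 0.2, 0.2]
opening: 0.0861
```

```bash
python3 - <<'E'
from h import *
s=manip.state(); print(s["tool_pos"],s["eef_rot"])
p,d,m,W=shot("wrist","w5")
cv2.imwrite("pics/w5z.png",cv2.resize(p[80:300,170:470,::-1],None,fx=2.6,fy=2.6,interpolation=cv2.INTER_CUBIC))
E
```

```text
[ 0.44666892 -0.37291099  0.36031858] [ 3.14001113e+00 -1.15048661e-03  1.49848702e+00]
```

View pics/w5z.png

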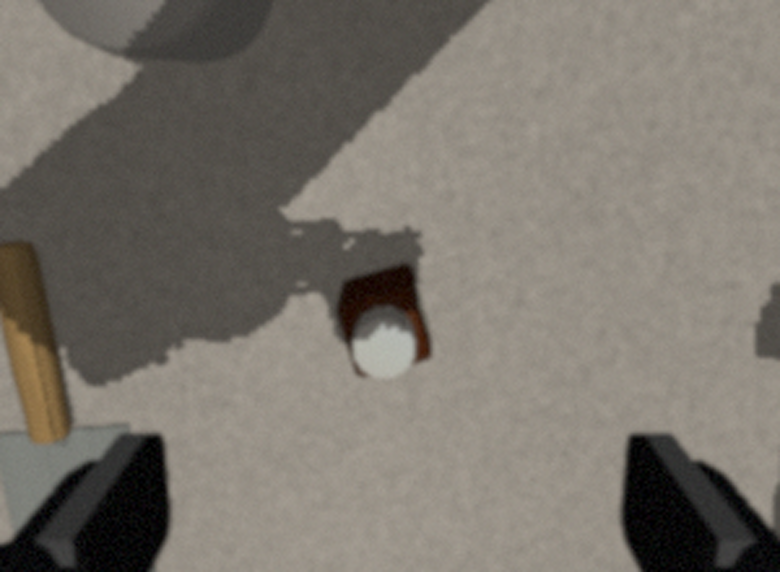

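Bottle 2's cap is at zoom (385,343), with the bottom edge running from (343,284) to (409,265).

```bash
python3 - <<'E'
from h import *
a=np.load("w5.npz"); m=camera_model("wrist"); W=a["W"]
z=lambda q:np.array(q)/2.6+[170,80]
c=cast(m,W,z([(385,343)]),.062); e=cast(m,W,z([(343,284),(409,265)]),0.0)
v=e[1]-e[0]; y=np.arctan2(v[1],v[0]); print(c,"yaw",y,np.linalg.norm(v), e.mean(0)[:2]+.016*np.array([v[1],-v[0]])/np.linalg.norm(v[:2]))
plan([c[0,0]+.002,c[0,1],.186],y)
E
```

```text
[[ 0.46707883 -0.37666937  0.062     ]] yaw 1.7858388550183726 0.030343071144470143 [ 0.47210067 -0.37719955]
turn [ 0.002 -0.001 -0.287] shift mm [ -8.4  21.1 174.6] len 176.0
```

Emit:
drive_tool(series="0 0 0 0 0 -0.144 -1; 0 0 0 0 0 -0.143 -1; -4 10 40 0 0 0 -1; -4 11 40 0 0 0 -1; 0 0 40 0 0 0 -1; 0 0 35 0 0 0 -1; 0 0 19 0 0 0 -1; 0 0 0 0 0 0 -1")

```text
time_s: 9.5
tool_pos: [0.4678, -0.3757, 0.1837]
eef_rot: [-3.139, -0.004, 1.785]
force: [0.3, 1.1, -0.1]
opening: 0.0854
```

Emit:
drive_tool(series="0 0 0 0 0 0 1; 0 0 0 0 0 0 1; 0 0 0 0 0 0 1; 0 0 0 0 0 0 1; 0 0 0 0 0 0 1; 0 0 0 0 0 0 1; 0 0 0 0 0 0 1")

```text
time_s: 10.2
tool_pos: [0.4681, -0.3787, 0.1872]
eef_rot: [3.139, 0.001, 1.782]
force: [-0.5, 1.5, 6.8]
opening: 0.0307
```

Emit:
drive_tool(series="0 0 -30 0 0 0 1; 0 0 -45 0 0 0 1; 0 0 -45 0 0 0 1; 0 0 -45 0 0 0 1; 0 0 -45 0 0 0 1; 0 0 -45 0 0 0.144 1; 0 0 0 0 0 0.143 1; 0 0 0 0 0 0 1; 0 0 0 0 0 0 1")

```text
time_s: 11.1
tool_pos: [0.4673, -0.3776, 0.4397]
eef_rot: [-3.14, -0.001, 1.498]
force: [0.1, -0.1, -1.3]
opening: 0.0314
```

```bash
python3 - <<'E'
from h import *
t=st2w([-.040,-.040,.44]); print(t); plan(t,1.495); print(manip.state()["opening"])
E
```

```text
[ 0.46307102 -0.08353888  0.44      ]
turn [-0.001 -0.001  0.003] shift mm [292.9 -26.5  -0.3] len 294.1
0.031377295501046315
```

Emit:
drive_tool(series="40 -3 0 0 0 0 1; 48 -4 0 0 0 0 1; 48 -5 0 0 0 0 1; 48 -5 0 0 0 0 1; 45 -5 0 0 0 0 1; 40 -4 0 0 0 0 1; 24 0 0 0 0 0 1; 0 0 0 0 0 0 1; 0 0 0 0 0 0 1")

```text
time_s: 12.0
tool_pos: [0.4633, -0.0837, 0.4398]
eef_rot: [-3.14, 0.001, 1.498]
force: [0.3, -0.9, -0.7]
opening: 0.0311
```

```bash
python3 - <<'E'
from h import *
plan(st2w([-.040,-.04,.338]),1.495)
shot("wrist","w6")
E
```

```text
turn [-0.002  0.001  0.003] shift mm [  0.2  -0.3 101.8] len 101.8
```

View pics/w6.png

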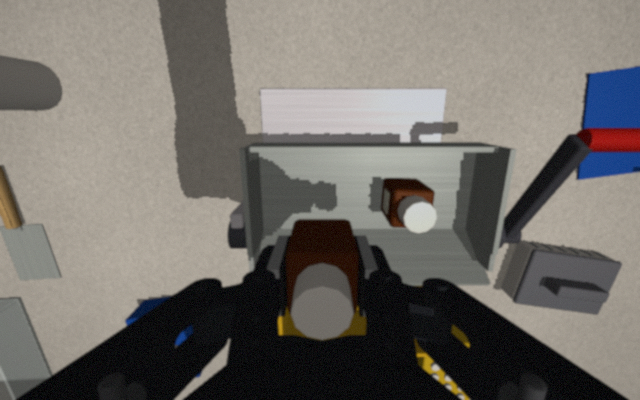

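Emit:
drive_tool(series="0 0 35 0 0 0 1; 0 0 35 0 0 0 1; 0 0 22 0 0 0 1; 0 0 9 0 0 0 1; 0 0 0 0 0 0 1; 0 0 0 0 0 0 0.0; 0 0 0 0 0 0 0.0; 0 0 0 0 0 0 0.0; 0 0 0 0 0 0 0.0")

```text
time_s: 12.95
tool_pos: [0.4639, -0.084, 0.3402]
eef_rot: [3.14, -0.001, 1.495]
force: [0.1, -0.0, -0.6]
opening: 0.0426
```

Emit:
drive_tool(series="0 0 -25 0 0 0 0; 0 0 -45 0 0 0 0; 0 0 -45 0 0 0 0; 0 0 -25 0 0 0 0; 0 0 0 0 0 0.14 0; 0 0 0 0 0 0.14 0; 0 0 0 0 0 0.14 0; 0 0 0 0 0 0.14 0; 0 0 0 0 0 0.14 0; 0 0 0 0 0 0.14 0")

```text
time_s: 13.95
tool_pos: [0.4636, -0.0841, 0.4799]
eef_rot: [-3.141, -0.001, 0.649]
force: [-0.1, 0.6, 0.3]
opening: 0.0424
```

Emit:
drive_tool(series="0 0 0 0 0 0.14 0; 0 0 0 0 0 0.14 0; 0 0 0 0 0 0.14 0; 0 0 0 0 0 0.14 0; 0 0 0 0 0 0.14 0; 0 0 0 0 0 0.03 0; 0 0 0 0 0 0 0; 0 0 0 0 0 0 0")

```text
time_s: 14.75
tool_pos: [0.4637, -0.084, 0.4797]
eef_rot: [-3.141, -0.0, -0.073]
force: [-0.5, -0.5, -0.1]
opening: 0.0424
```

```bash
python3 - <<'E'
from h import *
s=manip.state(); print(s["time_s"],s["q"].round(2))
t=st2w([-.093,.172,.50]); print(t); plan(t,YAW)
shot("wrist","w7"); shot("top","top7")
E
```

```text
14.75 [-0.76  0.01  0.87  1.85 -0.01  1.28  0.03]
[0.42636359 0.13188063 0.5       ]
turn [-0.    -0.     0.003] shift mm [ -53.7 -212.4  -20.3] len 220.0
```

View pics/w7.png

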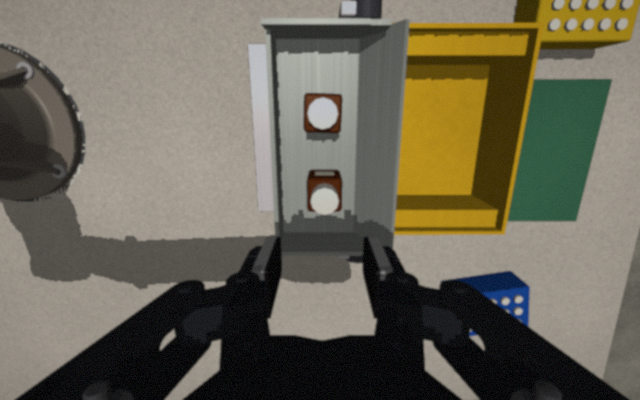

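Emit:
drive_tool(series="-9 -35 -5 0 0 0 0; -11 -44 -5 0 0 0 0; -11 -44 -5 0 0 0 0; -11 -44 -5 0 0 0 0; -12 -45 0 0 0 0 0; 0 0 0 0 0 0 0; 0 0 0 0 0 0 0")

```text
time_s: 15.55
tool_pos: [0.4256, 0.1324, 0.4996]
eef_rot: [3.141, -0.0, -0.071]
force: [-0.0, -1.3, -0.7]
opening: 0.0427
```

```bash
python3 - <<'E'
from h import *
s=manip.state()
p,d,m,W=shot("wrist","w8")
h=cv2.cvtColor(p,cv2.COLOR_RGB2HSV); Rd=((h[...,0]<6)|(h[...,0]>174))&(h[...,1]>150)&(h[...,2]>60)
k,l,S,c=cv2.connectedComponentsWithStats(Rd.astype(np.uint8)); i=1+S[1:,4].argmax(); print(S[i],c[i],cv2.minAreaRect(np.argwhere(l==i)[:,::-1].astype(np.float32)))
print("handle mid (z .214)",cast(m,W,[c[i]],.214), "pred",st2w([-.093,.164,.209]))
print(np.median(cloud(m,W,d)[l==i],0))
plan(st2w([-.093,.172,.209+.155]),YAW)
E
```

```text
[314 169  16  67 986] [321.86916836 201.62474645] ((321.5, 202.0), (66.0, 15.0), 90.0)
handle mid (z .214) [[0.42431712 0.1262005  0.214     ]] pred [0.42575458 0.12390385 0.209     ]
[0.42436338 0.12645821 0.21524283]
turn [ 0.001 -0.     0.002] shift mm [  0.4  -0.9 135.6] len 135.6
```

View pics/w8.png

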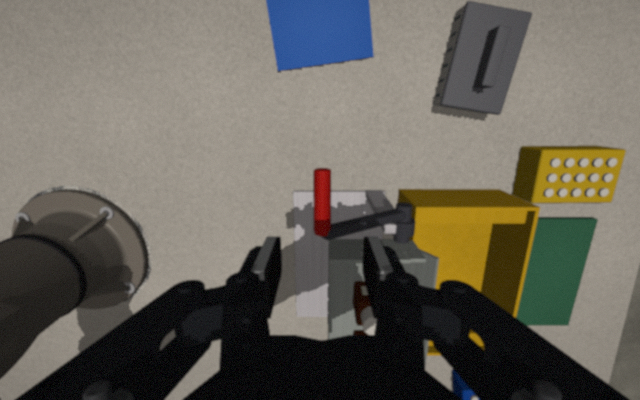

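Emit:
drive_tool(series="0 0 40 0 0 0 0; 0 0 40 0 0 0 0; -1 0 35 0 0 0 0; 0 0 21 0 0 0 0; 0 0 0 0 0 0 0.45; 0 0 0 0 0 0 0.45; 0 0 0 0 0 0 0.45; 0 0 0 0 0 0 0.45")

```text
time_s: 16.4
tool_pos: [0.4255, 0.1314, 0.3651]
eef_rot: [-3.14, -0.002, -0.075]
force: [1.0, -0.7, 0.0]
opening: 0.0234
```

```bash
python3 - <<'E'
from h import *
s=manip.state(); print(s["tool_pos"],s["force"],s["opening"]); shot("scene","s8")
# arc in station frame -> tool x, z shifts, tilt from ~0 to 2.08 in 0.1 steps
th=np.arange(0,2.11,.1); r=.110; a0=np.arctan2(.093,.059)
X=-r*np.sin(a0-th)*1; Z=r*np.cos(a0-th)
print(np.c_[np.diff(X)*1000,-np.diff(Z)*1000].round(1).tolist())
E
```

```text
[0.42549972 0.13143201 0.36514585] [ 1.0176624  -0.66417964  0.04427425] 0.023436973006663208
[[6.3, -9.0], [7.2, -8.3], [8.0, -7.5], [8.7, -6.7], [9.3, -5.8], [9.9, -4.8], [10.3, -3.8], [10.6, -2.8], [10.9, -1.7], [11.0, -0.6], [11.0, 0.5], [10.9, 1.6], [10.7, 2.7], [10.3, 3.7], [9.9, 4.7], [9.4, 5.7], [8.8, 6.6], [8.1, 7.5], [7.3, 8.2], [6.4, 8.9], [5.5, 9.5]]
```

Emit:
drive_tool(series="6 0 -9 0 0 0 0.45; 7 0 -8 0 0 0 0.45; 8 0 -8 0 0 0 0.45; 9 0 -7 0 0 0 0.45; 9 0 -6 0 0 0 0.45; 10 0 -5 0 0 0 0.45; 10 0 -4 0 0 0 0.45; 11 0 -3 0 0 0 0.45; 11 0 -2 0 0 0 0.45; 11 0 -1 0 0 0 0.45")

```text
time_s: 17.45
tool_pos: [0.5173, 0.1249, 0.4177]
eef_rot: [-3.141, -0.0, -0.074]
force: [-3.4, 0.7, 3.1]
opening: 0.0236
```

Emit:
drive_tool(series="11 0 1 0 0 0 0.45; 11 0 2 0 0 0 0.45; 11 0 3 0 0 0 0.45; 10 0 4 0 0 0 0.45; 10 0 5 0 0 0 0.45; 9 0 6 0 0 0 0.45; 9 0 7 0 0 0 0.45; 8 0 8 0 0 0 0.45; 7 0 8 0 0 0 0.45; 6 0 9 0 0 0 0.45")

```text
time_s: 18.45
tool_pos: [0.6088, 0.1177, 0.3629]
eef_rot: [-3.142, 0.0, -0.075]
force: [-2.1, 0.7, 1.3]
opening: 0.0235
```

Emit:
drive_tool(series="5 0 7 0 0 0 0.45; 0 0 0 0 0 0 0.45; 0 0 0 0 0 0 0.45; 0 0 0 0 0 0 0.45; 0 0 0 0 0 0 0.45")

```text
time_s: 18.95
tool_pos: [0.6133, 0.1174, 0.3573]
eef_rot: [-3.141, -0.001, -0.075]
force: [0.1, -0.0, -0.5]
opening: 0.0233
```

```bash
python3 - <<'E'
from h import *
s=manip.state(); print(s["tool_pos"],s["force"],s["opening"]); shot("scene","s9");  shot("top","top9"); shot("wrist","w9")
p=cv2.imread("pics/s9.png"); cv2.imwrite("pics/s9z.png",cv2.resize(p[100:320,200:480],None,fx=2.7,fy=2.7,interpolation=cv2.INTER_CUBIC))
E
```

```text
[0.61333895 0.11739863 0.35727118] [ 0.14410055 -0.01351256 -0.50025528] 0.023301080647483298
```

View pics/s9z.png

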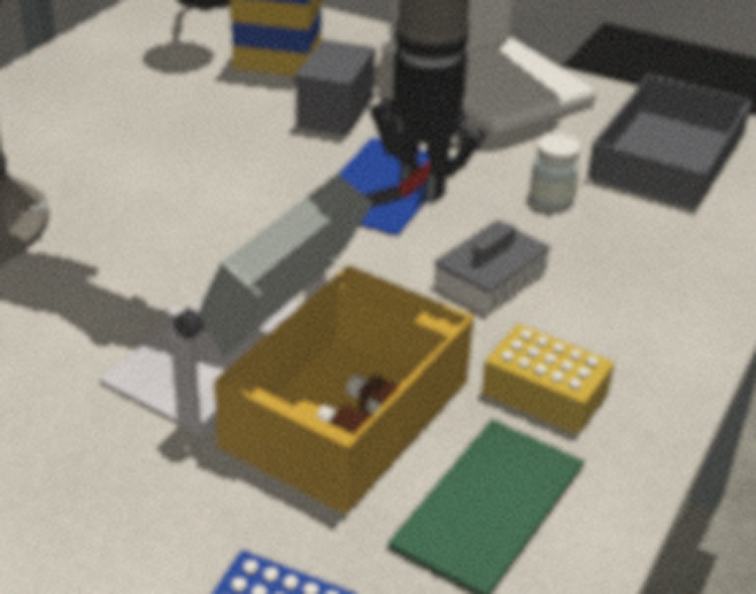

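View pics/top9.png

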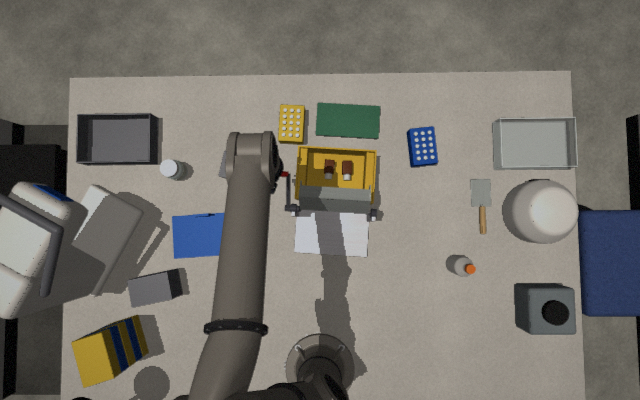

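Both bottles are in the box, at top-view (329,170) and (347,170). Next I'll swing the cradle back.

Emit:
drive_tool(series="-5 0 -7 0 0 0 0.45; -6 0 -9 0 0 0 0.45; -7 0 -8 0 0 0 0.45; -8 0 -8 0 0 0 0.45; -9 0 -7 0 0 0 0.45; -9 0 -6 0 0 0 0.45; -10 0 -5 0 0 0 0.45; -10 0 -4 0 0 0 0.45; -11 0 -3 0 0 0 0.45; -11 0 -2 0 0 0 0.45")

```text
time_s: 20.1
tool_pos: [0.5274, 0.1236, 0.4177]
eef_rot: [-3.14, -0.004, -0.075]
force: [4.0, -0.6, 2.6]
opening: 0.0237
```

Emit:
drive_tool(series="-11 0 -1 0 0 0 0.45; -11 0 1 0 0 0 0.45; -11 0 2 0 0 0 0.45; -11 0 3 0 0 0 0.45; -10 0 4 0 0 0 0.45; -10 0 5 0 0 0 0.45; -9 0 6 0 0 0 0.45; -9 0 7 0 0 0 0.45; -8 0 8 0 0 0 0.45; -7 0 8 0 0 0 0.45")

```text
time_s: 21.1
tool_pos: [0.43, 0.1311, 0.3719]
eef_rot: [3.141, 0.0, -0.075]
force: [1.2, -0.2, 2.5]
opening: 0.0237
```

Emit:
drive_tool(series="-6 0 9 0 0 0 0.45; -4 0 6 0 0 0 0.45; -2 0 0 0 0 0 0.45; 0 0 0 0 0 0 0.45; 0 0 0 0 0 0 0.45")

```text
time_s: 21.6
tool_pos: [0.4205, 0.1319, 0.3575]
eef_rot: [-3.141, -0.007, -0.075]
force: [10.4, 0.0, -7.6]
opening: 0.0233
```

```bash
python3 - <<'E'
from h import *
s=manip.state(); print(s["tool_pos"],s["force"],s["opening"]); shot("scene","s10")
p=cv2.imread("pics/s10.png"); cv2.imwrite("pics/s10z.png",cv2.resize(p[100:320,200:480],None,fx=2.7,fy=2.7,interpolation=cv2.INTER_CUBIC))
E
```

```text
[0.42052945 0.13187016 0.35748976] [10.40249941  0.03445501 -7.56375228] 0.02332217466319705
```

View pics/s10z.png

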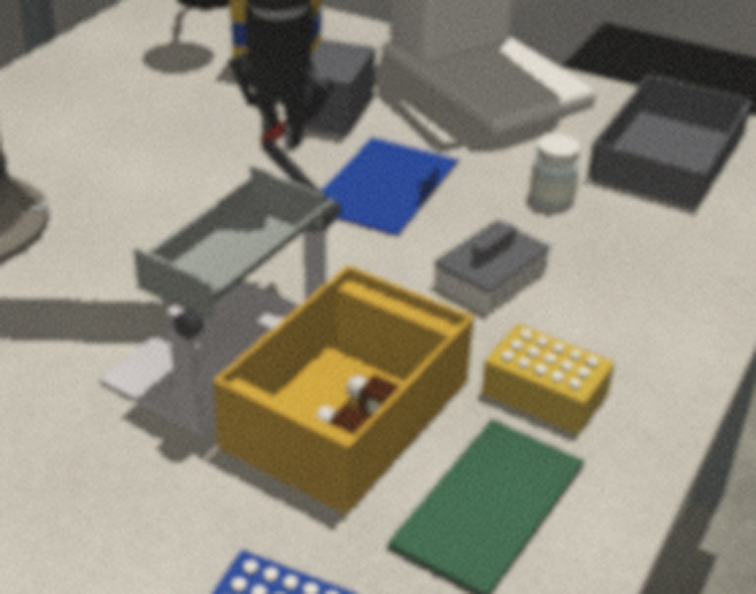

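Emit:
drive_tool(series="3 0 -4 0 0 0 0; 0 0 0 0 0 0 0; 0 0 0 0 0 0 0; 0 0 -20 0 0 0 0; 0 0 -40 0 0 0 0; 0 0 -40 0 0 0 0; 10 -40 -10 0 0 0 0; 10 -50 0 0 0 0 0; 10 -50 0 0 0 0 0; 10 -50 0 0 0 0 0")

```text
time_s: 22.65
tool_pos: [0.475, 0.3172, 0.4715]
eef_rot: [-3.141, 0.001, -0.075]
force: [0.0, -0.2, 0.8]
opening: 0.0426
```

Emit:
drive_tool(series="0 0 0 0 0 0 0.3; 0 0 0 0 0 0 0.3; 0 0 0 0 0 0 0.3")

```text
time_s: 22.95
tool_pos: [0.4751, 0.3139, 0.4715]
eef_rot: [3.14, 0.001, -0.077]
force: [0.4, -0.4, 0.1]
opening: 0.0301
```

```bash
python3 - <<'E'
from h import *
s=manip.state(); print(s["tool_pos"],s["eef_rot"],s["time_s"],s["q"].round(2)); shot("wrist","w11"); shot("top","top11")
E
```

```text
[0.47512069 0.31389074 0.47145659] [ 3.14047356e+00  7.14349198e-04 -7.66542825e-02] 22.95 [-1.09  0.23  0.53  1.65 -0.12  1.29 -0.62]
```

View pics/w11.png

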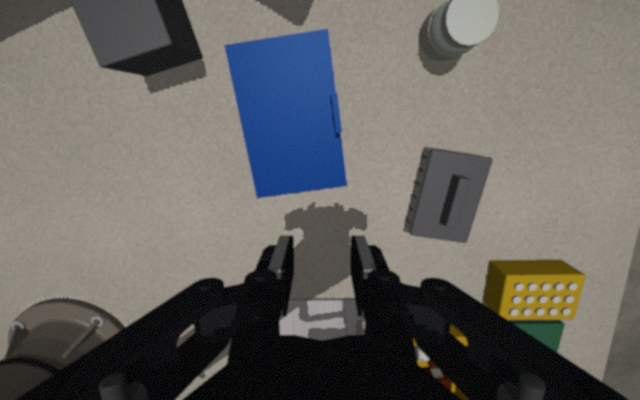

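View pics/top11.png

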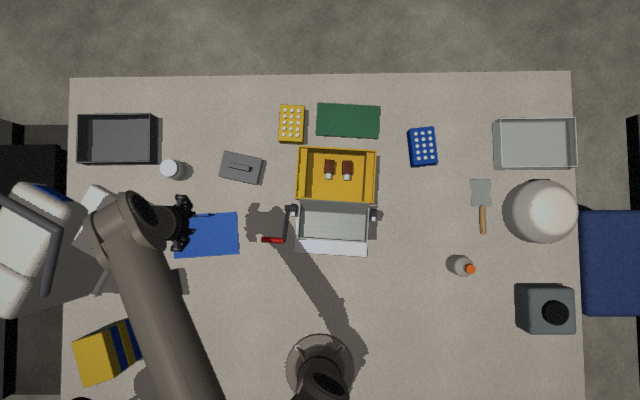

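The sheet's corners are at about (226,44), (328,29), (347,185) and (257,198), with the tab at (336,116). I'll compute the sheet pose.

```bash
cat > sheet.py <<'E'
from h import *
import sys
def run(tag,tabpix=None):
    a=np.load(tag+".npz"); m=camera_model("wrist"); W=a["W"]; p=a["p"]; h=cv2.cvtColor(p,cv2.COLOR_RGB2HSV)
    B=((h[...,0]>100)&(h[...,0]<125)&(h[...,1]>140)&(h[...,2]>60)).astype(np.uint8)
    k,l,S,c=cv2.connectedComponentsWithStats(B); i=1+S[1:,4].argmax()
    q=np.argwhere(l==i)[:,::-1]; X=cast(m,W,q,.004)
    r=cv2.minAreaRect((X[:,:2]*1000).astype(np.float32)); print(r,S[i])
    P=cloud(m,W,a["d"])[l==i]; T=P[P[:,2]>.025]
    if len(T)>3:
        t=cast(m,W,q[P[:,2]>.03],.04); print("tab",len(T),t.mean(0),np.ptp(t,axis=0), "depth",np.median(T,0), fit(t))
def fit(t): return cv2.fitLine((t[:,:2]).astype(np.float32),cv2.DIST_HUBER,0,.001,.001).ravel()
run(sys.argv[1])
E
python3 sheet.py w11
```

```text
((433.06103515625, 377.2078857421875), (138.4801483154297, 212.6568603515625), 3.670240640640259) [  226    30   120   167 14963]
tab 281 [0.48655813 0.38103944 0.04      ] [1.21263674e-01 1.92106912e-01 1.11022302e-16] depth [0.49578743 0.3861259  0.0392163 ] [ 0.01868862 -0.99982536  0.49565998  0.3862518 ]
```

```bash
python3 - <<'E'
from h import *
plan([.498,.381,.36],.064)
E
```

```text
turn [-0.     0.    -0.141] shift mm [ 27.1 -65.9 112. ] len 132.8
```

Emit:
drive_tool(series="0 0 0 0 0 -0.141 0.3; 9 -22 37 0 0 0 0.3; 9 -22 37 0 0 0 0.3; 9 -22 38 0 0 0 0.3; 0 0 0 0 0 0 0.3; 0 0 0 0 0 0 0.3; 0 0 0 0 0 0 0.3")

```text
time_s: 23.75
tool_pos: [0.4987, 0.3814, 0.3621]
eef_rot: [-3.14, -0.003, 0.064]
force: [-0.0, -0.4, 0.5]
opening: 0.0304
```

```bash
python3 - <<'E'
from h import *
s=manip.state(); print(s["tool_pos"],s["eef_rot"]); p,d,m,W=shot("wrist","w12"); 
print(proj(m,W,[[.433+.066,.381,.04]]))
cv2.imwrite("pics/w12z.png",cv2.resize(p[60:300,160:480,::-1],None,fx=2.5,fy=2.5,interpolation=cv2.INTER_CUBIC))
E
python3 sheet.py w12
```

```text
[0.49868458 0.38138918 0.3620949 ] [-3.13996286e+00 -2.86606687e-03  6.36955368e-02]
[[321.94479097 186.29389636]]
((432.010009765625, 377.0693359375), (136.7805938720703, 212.8500518798828), 3.6973886489868164) [  190    77   134   187 22103]
tab 453 [0.48353179 0.38205845 0.04      ] [1.25749819e-01 1.85179805e-01 5.55111512e-17] depth [0.49577551 0.3881877  0.03918855] [ 0.06479937 -0.99789834  0.49619007  0.38146806]
```

View pics/w12z.png

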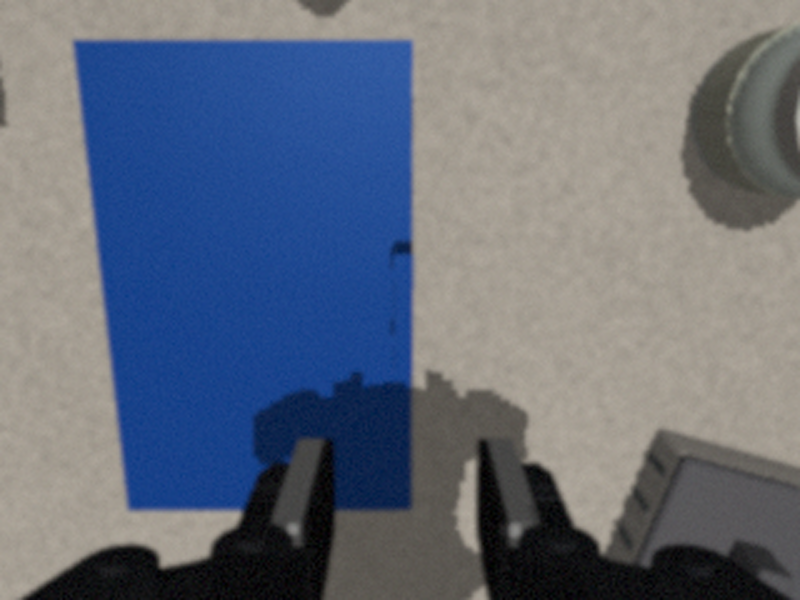

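Emit:
drive_tool(series="0 0 40 0 0 0 0.3; 0 0 45 0 0 0 0.3; 0 0 40 0 0 0 0.3; 0 0 30 0 0 0 0.3; 0 0 13 0 0 0 0.3; 0 0 0 0 0 0 0.3; 0 0 0 0 0 0 0.3")

```text
time_s: 24.5
tool_pos: [0.4988, 0.3832, 0.194]
eef_rot: [-3.139, -0.003, 0.065]
force: [0.0, 0.3, 0.5]
opening: 0.0298
```

Emit:
drive_tool(series="0 0 0 0 0 0 1; 0 0 0 0 0 0 1; 0 0 0 0 0 0 1; 0 0 0 0 0 0 1; 0 0 0 0 0 0 1; 0 0 0 0 0 0 1")

```text
time_s: 25.1
tool_pos: [0.4987, 0.3836, 0.1941]
eef_rot: [-3.139, -0.003, 0.066]
force: [-0.3, -0.5, 6.6]
opening: 0.0065
```

Emit:
drive_tool(series="0 0 -8 0 0 0 1; 0 0 -12 0 0 0 1; 0 0 -15 0 0 0 1; 0 0 -25 0 0 0 1; 0 0 -30 0 0 0 1; 0 0 0 0 0 0 1; 0 0 0 0 0 0 1")

```text
time_s: 25.8
tool_pos: [0.4979, 0.3831, 0.2832]
eef_rot: [-3.14, -0.002, 0.066]
force: [0.3, -0.2, -1.0]
opening: 0.0067
```

```bash
python3 - <<'E'
from h import *
s=manip.state(); print(s["tool_pos"],s["eef_rot"],s["opening"]); p,d,m,W=shot("wrist","w13"); shot("scene","s13")
h=cv2.cvtColor(p,cv2.COLOR_RGB2HSV); B=((h[...,0]>100)&(h[...,0]<125)&(h[...,1]>140)&(h[...,2]>60))
P=cloud(m,W,d)
k,l,S,c=cv2.connectedComponentsWithStats(B.astype(np.uint8)); i=1+S[1:,4].argmax()
Q=P[l==i]; med=np.median(Q[:,2]); Q=Q[abs(Q[:,2]-med)<.025]
A=np.c_[Q[:,:2],np.ones(len(Q))]; co,*_=np.linalg.lstsq(A,Q[:,2],rcond=None); print("plane slopes",co, "z at rect")
E
```

```text
[0.49787553 0.38312303 0.28322784] [-3.13980588e+00 -1.76883580e-03  6.60800437e-02] 0.006730630171911254
plane slopes [ 0.00323262 -0.00222561  0.09141415] z at rect
```

View pics/w13.png

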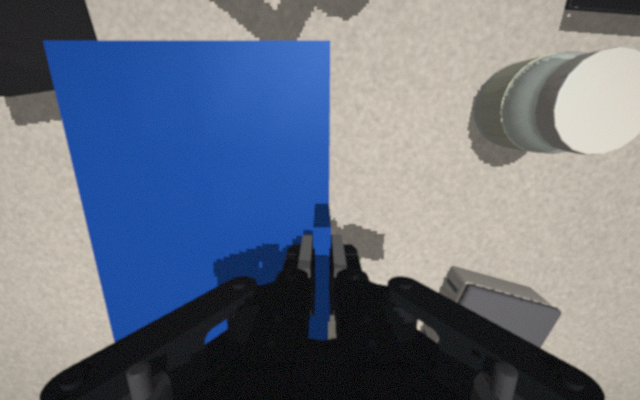

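View pics/s13.png

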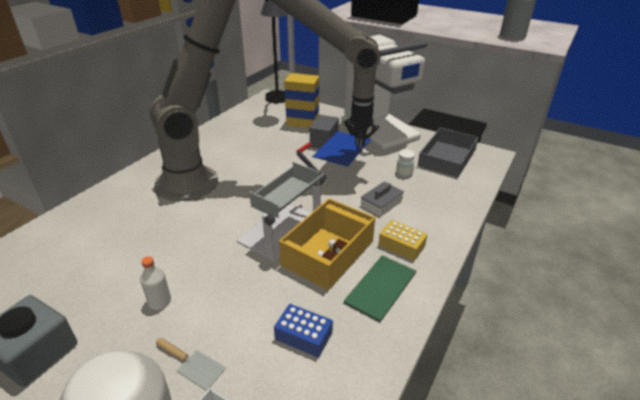

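```bash
python3 - <<'E'
from h import *
a=np.load("w13.npz"); m=camera_model("wrist"); W=a["W"]; p=a["p"]
h=cv2.cvtColor(p,cv2.COLOR_RGB2HSV); B=((h[...,0]>100)&(h[...,0]<125)&(h[...,1]>140)&(h[...,2]>60))
top=[(u,np.where(B[20:100,u])[0].min()+20-.5) for u in range(70,320,5)]
right=[(np.where(B[v,:])[0].max()+.5,v) for v in range(50,190,5)]
left=[(np.where(B[v,:])[0].min()-.5,v) for v in range(50,230,5)]
s=manip.state(); Rt=R.from_euler('xyz',s["eef_rot"]).inv()
f=lambda q:(Rt.apply(cast(m,W,q,.092)-s["tool_pos"])*1000)
T,Rg,L=f(top),f(right),f(left)
print("top y",T[:,1].mean(),np.polyfit(T[:,0],T[:,1],1),"right",Rg[:,0].mean(),np.polyfit(Rg[:,1],Rg[:,0],1),"left",L[:,0].mean(),np.polyfit(L[:,1],L[:,0],1))
cx=(Rg[:,0].mean()+L[:,0].mean())/2; cy=T[:,1].mean()+108; print("centre tool",cx,cy)
c,sn=np.cos(YAW),np.sin(YAW)
off=R.from_euler('xyz',[np.pi,0,YAW]).apply([cx/1000,cy/1000,0]); t=st2w([.116,0,0]); t=t-off; t[2]=.45; print(t)
plan(t,YAW)
E
```

```text
top y -105.80984131648619 [ 2.46974365e-03 -1.05656305e+02] right 4.0457647328096416 [-3.73794035e-03  3.78733326e+00] left -134.79847392524192 [ 1.12678160e-02 -1.34140363e+02]
centre tool -65.37635459621615 2.1901586835138147
[ 0.68701676 -0.0583237   0.45      ]
turn [0.001 0.001 0.142] shift mm [ 222.9  425.4 -168.9] len 509.1
```

Emit:
drive_tool(series="0 0 -30 0 0 0 1; 0 0 -35 0 0 0 1; 0 0 -35 0 0 0 1; 0 0 -35 0 0 0 1; 0 0 -33 0 0 0 1; 0 0 0 0 0 0.071 1; 0 0 0 0 0 0.071 1; 10 19 0 0 0 0 1; 15 29 0 0 0 0 1; 20 38 0 0 0 0 1")

```text
time_s: 26.9
tool_pos: [0.5351, 0.2952, 0.4478]
eef_rot: [3.141, 0.003, -0.071]
force: [0.7, 0.6, -1.2]
opening: 0.0064
```

Emit:
drive_tool(series="20 38 0 0 0 0 1; 20 38 0 0 0 0 1; 20 38 0 0 0 0 1; 20 38 0 0 0 0 1; 20 38 0 0 0 0 1; 20 38 0 0 0 0 1; 20 38 0 0 0 0 1; 15 28 0 0 0 0 1; 10 20 0 0 0 0 1; 6 12 0 0 0 0 1")

```text
time_s: 27.9
tool_pos: [0.6819, -0.0468, 0.448]
eef_rot: [3.14, 0.003, -0.079]
force: [0.6, -0.8, -1.6]
opening: 0.0067
```

Emit:
drive_tool(series="0 0 0 0 0 0 1; 0 0 0 0 0 0 1; 0 0 0 0 0 0 1")

```text
time_s: 28.2
tool_pos: [0.6817, -0.042, 0.4493]
eef_rot: [-3.14, 0.001, -0.073]
force: [0.1, -0.2, -1.5]
opening: 0.0068
```

```bash
python3 - <<'E'
from h import *
plan([ 0.687, -0.0583,  0.45 ],YAW); p,d,m,W=shot("wrist","w14"); shot("top","top14");print(manip.state()["opening"])
E
```

```text
turn [-0.002  0.001  0.003] shift mm [ 6.5 15.9 -0.7] len 17.2
0.006298661364333423
```

View pics/w14.png

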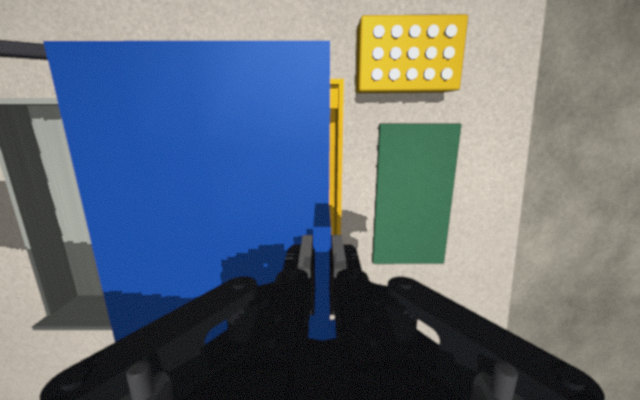

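View pics/top14.png

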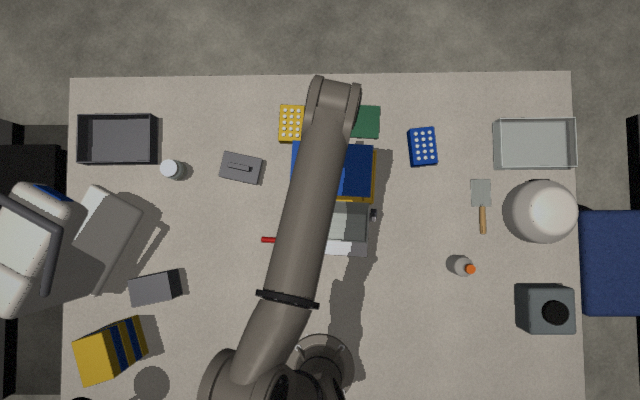

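Emit:
drive_tool(series="6 16 0 0 0 0 1; 0 0 25 0 0 0 1; 0 0 40 0 0 0 1; 0 0 40 0 0 0 1; 0 0 25 0 0 0 1; 0 0 12 0 0 0 1; 0 0 0 0 0 0 1; 0 0 0 0 0 0 1; 0 0 0 0 0 0 1")

```text
time_s: 29.2
tool_pos: [0.6874, -0.0611, 0.31]
eef_rot: [-3.142, -0.004, -0.076]
force: [-0.8, -0.0, -1.6]
opening: 0.0064
```

```bash
python3 - <<'E'
from h import *
plan([ 0.687, -0.0583,  0.45 ],YAW); s=manip.state();print(s["tool_pos"]); p,d,m,W=shot("wrist","w15"); shot("scene","s15")
z=s["tool_pos"][2]-.19
h=cv2.cvtColor(p,cv2.COLOR_RGB2HSV); B=((h[...,0]>100)&(h[...,0]<125)&(h[...,1]>140)&(h[...,2]>60))
edge=lambda v:np.where(B[v,:])[0].max()+.5
c,sn=np.cos(YAW),np.sin(YAW)
def w2st(P): q=P[:,:2]-ORG; return np.c_[c*q[:,0]+sn*q[:,1],-sn*q[:,0]+c*q[:,1]]
print("sheet +x edge",w2st(cast(m,W,[(edge(v),v) for v in (60,100,140,180)],z)).round(4).tolist())
print("sheet +y edge",w2st(cast(m,W,[(u,np.where(B[:150,u])[0].min()-.5) for u in (100,160,220,280)],z)).round(4).tolist())
p=cv2.imread("pics/w15.png"); cv2.imwrite("pics/w15z.png",cv2.resize(p[20:240,20:400],None,fx=2.1,fy=2.1,interpolation=cv2.INTER_CUBIC))
E
```

```text
turn [-0.    -0.004  0.   ] shift mm [  -0.6   -2.8 -140. ] len 140.1
[ 0.68739473 -0.06111215  0.30996607]
sheet +x edge [[0.1852, 0.0957], [0.1853, 0.077], [0.1849, 0.057], [0.185, 0.0354]]
sheet +y edge [[0.0751, 0.1038], [0.1039, 0.1038], [0.1328, 0.1038], [0.1617, 0.1039]]
```

View pics/w15z.png

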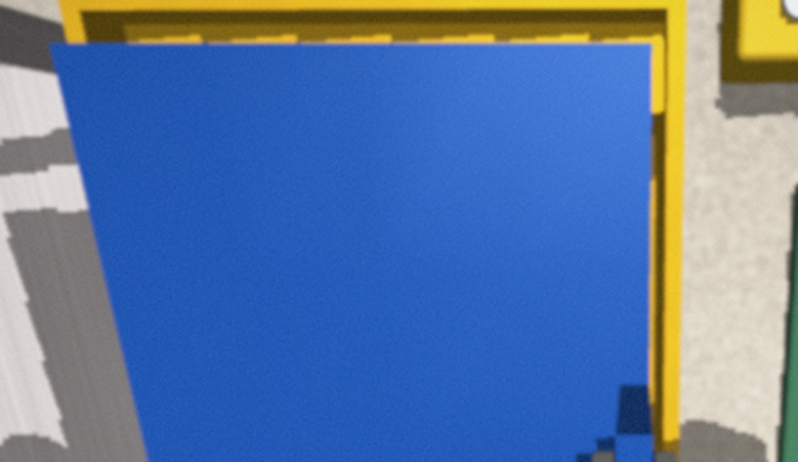

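```bash
python3 - <<'E'
from h import *
a=np.load("w15.npz"); m=camera_model("wrist"); W=a["W"]
c,sn=np.cos(YAW),np.sin(YAW)
def w2st(P): q=P[:,:2]-ORG; return np.c_[c*q[:,0]+sn*q[:,1],-sn*q[:,0]+c*q[:,1]]
print(w2st(cast(m,W,[(337.1,67.6),(200,24.8),(345.5,67.6)],.095)))
E
```

```text
[[0.19071058 0.0954595 ]
 [0.11495175 0.11718355]
 [0.19551363 0.0954607 ]]
```

View pics/s15.png

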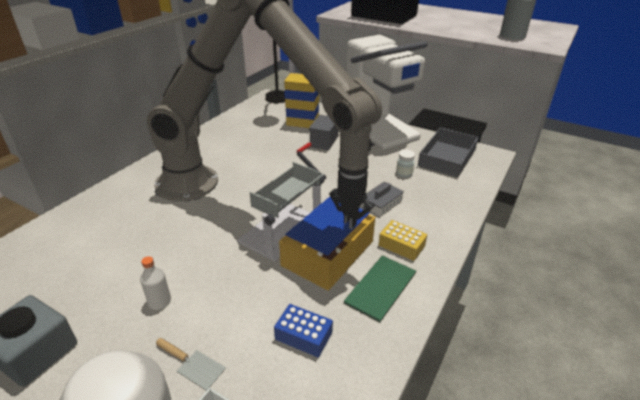

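Emit:
drive_tool(series="-1 -4 0 0 0 0 1; 0 0 10 0 0 0 1; 0 0 10 0 0 0 1; 0 0 8 0 0 0 1; 0 0 4 0 0 0 1; 0 0 0 0 0 0 1; 0 0 0 0 0 0 1")

```text
time_s: 30.0
tool_pos: [0.686, -0.0567, 0.2755]
eef_rot: [3.141, -0.0, -0.076]
force: [0.6, -0.1, -1.5]
opening: 0.0065
```

Emit:
drive_tool(series="0 0 2 0 0 0 1; 0 0 2 0 0 0 1; 0 0 0 0 0 0 1; 0 0 0 0 0 0 1")

```text
time_s: 30.4
tool_pos: [0.6862, -0.0569, 0.2741]
eef_rot: [-3.141, -0.001, -0.076]
force: [-4.7, 0.2, 8.8]
opening: 0.0065
```

Emit:
drive_tool(series="0 0 -1 0 0 0 0.4; 0 0 0 0 0 0 0.4; 0 0 0 0 0 0 0.3; 0 0 0 0 0 0 0.3; 0 0 -10 0 0 0 0.3; 0 0 -25 0 0 0 0.3; 0 0 -40 0 0 0 0.3; 0 0 -40 0 0 0 0.3; 0 0 0 0 0 0 0.3; 0 0 0 0 0 0 0.3")

```text
time_s: 31.4
tool_pos: [0.6861, -0.0568, 0.3895]
eef_rot: [-3.141, -0.003, -0.076]
force: [0.4, 0.6, -0.5]
opening: 0.0298
```

```bash
cat > chk.py <<'E'
from h import *
import sys
tag=sys.argv[1]; s=manip.state(); p,d,m,W=shot("wrist",tag); print(s["tool_pos"],s["eef_rot"],s["time_s"])
h=cv2.cvtColor(p,cv2.COLOR_RGB2HSV); B=((h[...,0]>100)&(h[...,0]<125)&(h[...,1]>140)&(h[...,2]>60))
k,l,S,c=cv2.connectedComponentsWithStats(B.astype(np.uint8)); i=1+S[1:,4].argmax(); print(S[i])
P=cloud(m,W,d); Q=P[l==i]; med=np.median(Q[:,2]); Q=Q[abs(Q[:,2]-med)<.008]
A=np.c_[Q[:,:2]-Q[:,:2].mean(0),np.ones(len(Q))]; co,*_=np.linalg.lstsq(A,Q[:,2],rcond=None); print("plane slopes, mean z",co)
cc,sn=np.cos(YAW),np.sin(YAW)
def w2st(P): q=P[:,:2]-ORG; return np.c_[cc*q[:,0]+sn*q[:,1],-sn*q[:,0]+cc*q[:,1]]
q=w2st(Q)*1000; print("extent st mm",np.percentile(q,[.3,50,99.7],axis=0).round(1).tolist())
E
python3 chk.py w16
```

```text
[ 0.6860729  -0.05679602  0.38952116] [-3.14118736e+00 -3.04957406e-03 -7.59685073e-02] 31.4
[  165    73   161   216 29255]
plane slopes, mean z [-0.00058    -0.00091762  0.08295232]
extent st mm [[44.3, -102.5], [109.7, 27.1], [182.3, 107.3]]
```

View pics/w16.png

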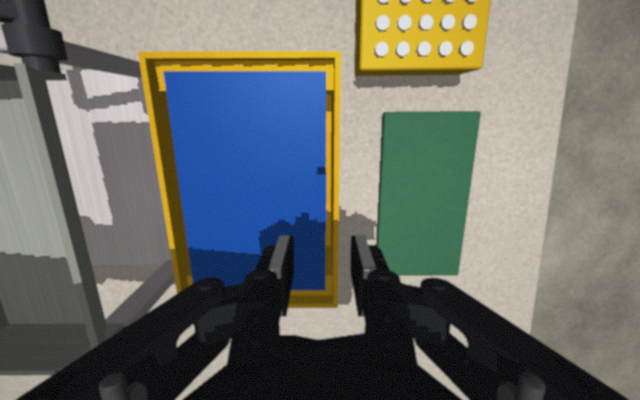

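```bash
python3 - <<'E'
from h import *
m,W=w2c("top"); c=cast(m,W,[(242,168)],.045)[0]; print(c); plan([c[0]-.0,c[1]-.01,.45],YAW)
E
```

```text
[0.64873488 0.24494542 0.045     ]
turn [-0.  0.  0.] shift mm [ -59.  -287.7  -62.3] len 300.2
```

Emit:
drive_tool(series="0 0 -31 0 0 0 0.3; 0 0 -31 0 0 0 0.3; -8 -39 0 0 0 0 0.3; -9 -44 0 0 0 0 0.3; -9 -44 0 0 0 0 0.3; -9 -44 0 0 0 0 0.3; -9 -44 0 0 0 0 0.3; -8 -40 0 0 0 0 0.3; -7 -33 0 0 0 0 0.3; 0 0 0 0 0 0 0.3")

```text
time_s: 32.45
tool_pos: [0.6468, 0.2434, 0.4466]
eef_rot: [-3.139, 0.005, -0.065]
force: [-0.7, 0.8, -0.3]
opening: 0.0297
```

Emit:
drive_tool(series="0 0 0 0 0 0 0.3; 0 0 0 0 0 0 0.3")

```text
time_s: 32.65
tool_pos: [0.649, 0.2334, 0.4487]
eef_rot: [3.139, 0.001, -0.078]
force: [1.1, -1.2, -0.3]
opening: 0.03
```

```bash
python3 - <<'E'
from h import *
s=manip.state(); print(s["tool_pos"],s["eef_rot"]); shot("wrist","w17"); shot("top","top17")
E
```

```text
[0.64904021 0.23344412 0.44873378] [ 3.13949784e+00  1.23411795e-03 -7.81578113e-02]
```

View pics/w17.png

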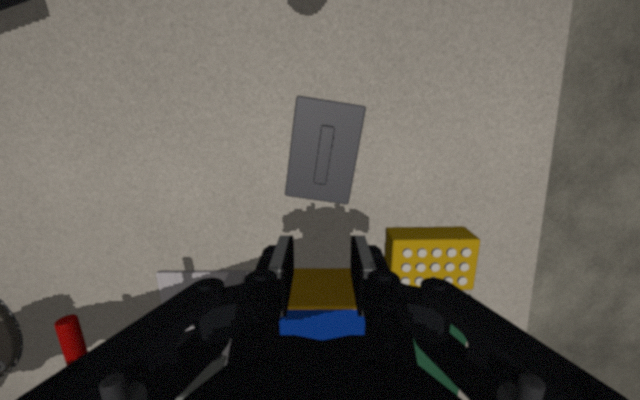

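View pics/top17.png

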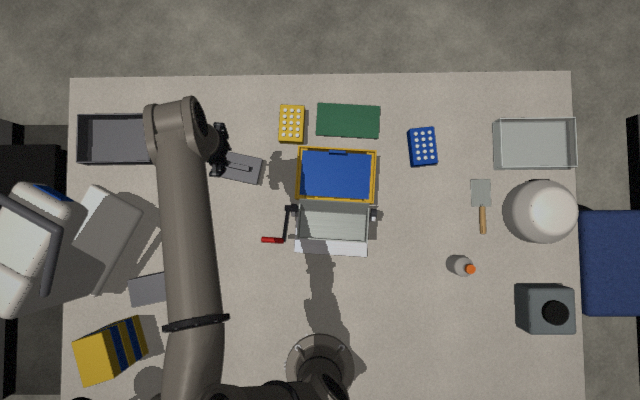

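The rib runs from (328,125) to (320.5,184) in the wrist view, centred near (324,155).

```bash
python3 - <<'E'
from h import *
a=np.load("w17.npz"); m=camera_model("wrist"); W=a["W"]
e=cast(m,W,[(328,125.5),(320.5,184.5)],.066); v=e[0]-e[1]; print(e.mean(0),np.linalg.norm(v),"yaw",np.arctan2(v[1],v[0])-np.pi/2)
q=cast(m,W,[(297,96.5),(366,107),(349,203.5),(286,194)],.040); print(q.mean(0)); 
y=np.arctan2(v[1],v[0])-np.pi/2
for s_,t_ in ((0,3),(1,2)): w=q[s_]-q[t_]; print(np.linalg.norm(w),np.arctan2(w[1],w[0])-np.pi/2)
for s_,t_ in ((1,0),(2,3)): w=q[s_]-q[t_]; print(np.linalg.norm(w),np.arctan2(w[1],w[0]))
c=e.mean(0); plan([c[0],c[1],.36],-.205)
E
```

```text
[0.65197744 0.25335956 0.066     ] 0.0706487679263095 yaw -0.202524957587223
[0.65238462 0.25367192 0.04      ]
0.12358286235144053 -0.22039980605924092
0.124600723588597 -0.21929563135527186
0.0846593999396093 -0.22221805518767365
0.08480493590322259 -0.2342168598240292
turn [0.001 0.    0.126] shift mm [ -1.5 -20.5  89.4] len 91.8
```

Emit:
drive_tool(series="0 0 0 0 0 0.14 0.3; -1 -10 45 0 0 0 0.3; -1 -10 45 0 0 0 0.3; 0 0 0 0 0 0 0.3; 0 0 0 0 0 0 0.3; 0 0 0 0 0 0 0.3")

```text
time_s: 33.35
tool_pos: [0.6525, 0.2535, 0.3629]
eef_rot: [-3.14, -0.004, -0.218]
force: [0.8, 0.5, 0.6]
opening: 0.03
```

```bash
python3 - <<'E'
from h import *
s=manip.state(); print(s["tool_pos"],s["eef_rot"]); p,d,m,W=shot("wrist","w18")
cv2.imwrite("pics/w18z.png",cv2.resize(p[60:300,160:480,::-1],None,fx=2.5,fy=2.5,interpolation=cv2.INTER_CUBIC))
E
```

```text
[0.65251215 0.25354864 0.36287946] [-3.13979232 -0.00432076 -0.21782615]
```

View pics/w18z.png

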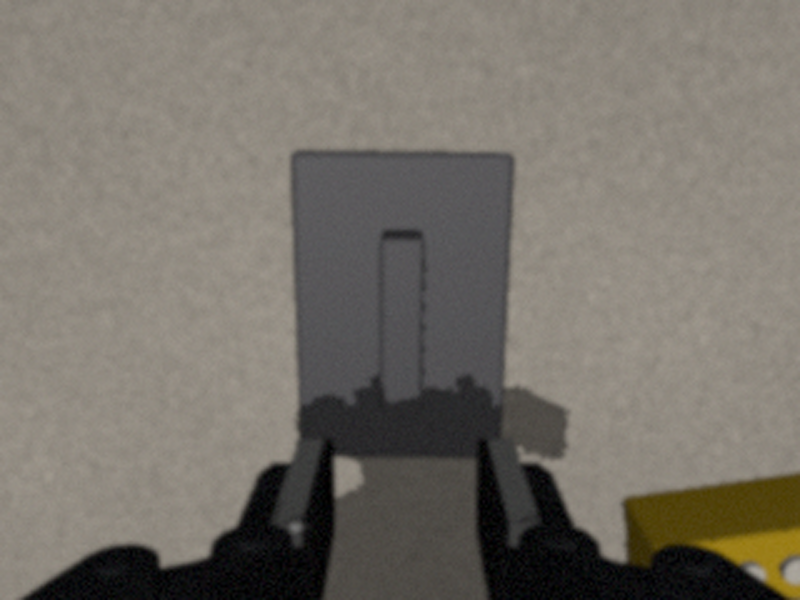

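```bash
python3 - <<'E'
from h import *
a=np.load("w18.npz"); m=camera_model("wrist"); c=cast(m,a["W"],[(320.4,188)],.066)[0]; print(c); plan([c[0],c[1],.217],-.218)
E
```

```text
[0.65239111 0.25777108 0.066     ]
turn [-0.002 -0.005  0.   ] shift mm [ -1.   -4.  146.2] len 146.2
```

Emit:
drive_tool(series="0 -4 30 0 0 0 0.3; 0 0 40 0 0 0 0.3; 0 0 40 0 0 0 0.3; 0 0 25 0 0 0 0.3; 0 0 10 0 0 0 0.3; 0 0 0 0 0 0 0.3; 0 0 0 0 0 0 0.3")

```text
time_s: 34.1
tool_pos: [0.6534, 0.2589, 0.2173]
eef_rot: [-3.139, -0.004, -0.216]
force: [0.9, 0.6, 0.3]
opening: 0.0301
```

Emit:
drive_tool(series="0 0 0 0 0 0 1; 0 0 0 0 0 0 1; 0 0 0 0 0 0 1; 0 0 0 0 0 0 1; 0 0 0 0 0 0 1; 0 0 0 0 0 0 1")

```text
time_s: 34.7
tool_pos: [0.6533, 0.2591, 0.2174]
eef_rot: [-3.139, -0.004, -0.216]
force: [0.7, -0.7, 6.8]
opening: 0.0144
```

Emit:
drive_tool(series="0 0 -10 0 0 0 1; 0 0 -20 0 0 0 1; 0 0 -35 0 0 0 1; 0 0 -40 0 0 0 1; 0 0 -40 0 0 0 1; 0 0 -25 0 0 -0.071 1; 0 0 0 0 0 -0.071 1; 0 0 0 0 0 0 1; 0 0 0 0 0 0 1")

```text
time_s: 35.6
tool_pos: [0.6516, 0.2589, 0.3841]
eef_rot: [3.141, 0.002, -0.075]
force: [1.4, 0.3, -1.0]
opening: 0.0146
```

```bash
python3 - <<'E'
from h import *
s=manip.state(); print(s["tool_pos"],s["eef_rot"],s["opening"]); shot("wrist","w19"); shot("scene","s19")
t=st2w([.109,0,.387]); print(t); plan(t,YAW)
E
```

```text
[0.65155901 0.25894279 0.38407577] [ 3.14124540e+00  1.75141870e-03 -7.53509239e-02] 0.014631740974846617
[ 0.6146837  -0.05499776  0.387     ]
turn [0.001 0.002 0.001] shift mm [-12.9 315.9  -3.4] len 316.2
```

View pics/w19.png

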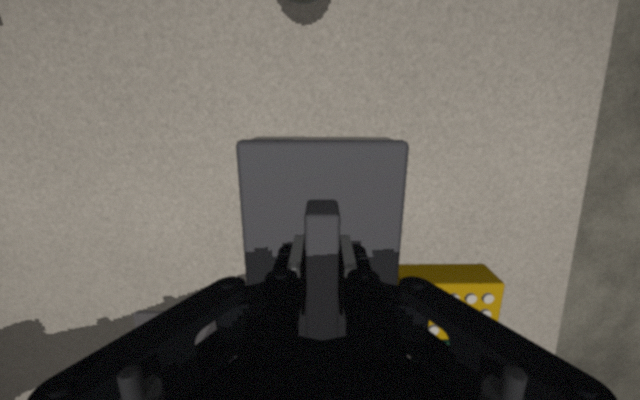

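View pics/s19.png

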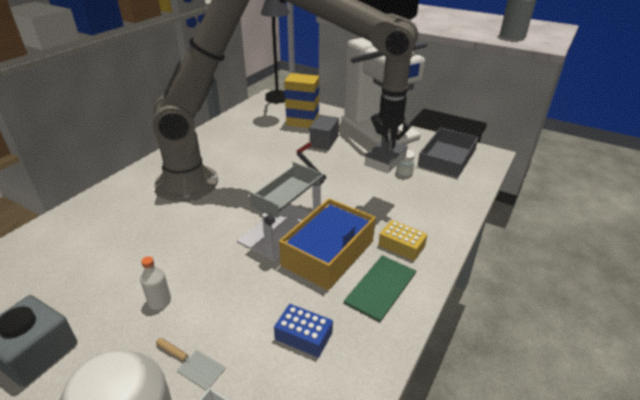

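Emit:
drive_tool(series="-1 20 0 0 0 0 1; -2 35 0 0 0 0 1; -2 42 -3 0 0 0 1; -2 45 0 0 0 0 1; -2 45 0 0 0 0 1; -2 45 0 0 0 0 1; -2 38 0 0 0 0 1; 0 26 0 0 0 0 1; 0 14 0 0 0 0 1; 0 6 0 0 0 0 1")

```text
time_s: 36.7
tool_pos: [0.615, -0.0576, 0.3876]
eef_rot: [3.141, 0.0, -0.077]
force: [0.5, 0.7, -2.2]
opening: 0.0146
```

Emit:
drive_tool(series="0 0 0 0 0 0 1; 0 0 0 0 0 0 1; 0 0 0 0 0 0 1")

```text
time_s: 37.0
tool_pos: [0.6162, -0.0531, 0.3874]
eef_rot: [-3.141, 0.0, -0.071]
force: [0.4, -0.5, -1.5]
opening: 0.0147
```

```bash
python3 - <<'E'
from h import *
t=st2w([.109,0,.303]); plan(t,YAW); shot("wrist","w20"); shot("scene","s20")
E
```

```text
turn [-0.001  0.     0.005] shift mm [-1.3  2.  84.4] len 84.4
```

View pics/w20.png

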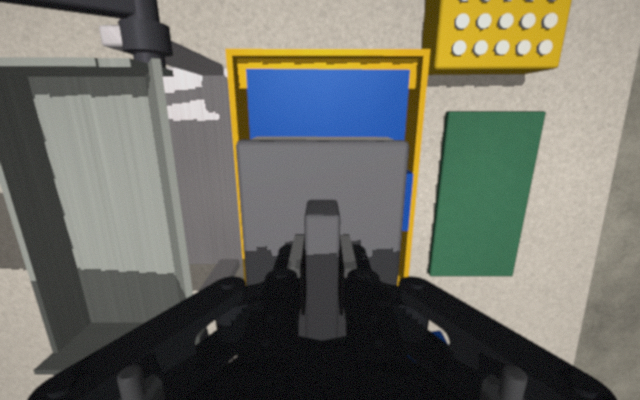

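Emit:
drive_tool(series="-1 2 15 0 0 0 1; 0 0 25 0 0 0 1; 0 0 20 0 0 0 1; 0 0 12 0 0 0 1; 0 0 7 0 0 0 1; 0 0 3 0 0 0 1; 0 0 0 0 0 0 1; 0 0 0 0 0 0 1")

```text
time_s: 37.9
tool_pos: [0.615, -0.0573, 0.3065]
eef_rot: [-3.141, -0.002, -0.074]
force: [-0.2, 0.4, -1.3]
opening: 0.0149
```

Emit:
drive_tool(series="0 0 2 0 0 0 1; 0 0 1 0 0 0 1; 0 0 0 0 0 0 1; 0 0 0 0 0 0 1")

```text
time_s: 38.3
tool_pos: [0.6147, -0.0571, 0.3028]
eef_rot: [-3.141, -0.0, -0.074]
force: [0.2, -0.0, -1.5]
opening: 0.0148
```

Emit:
drive_tool(series="0 0 1 0 0 0 1; 0 0 1 0 0 0 1; 0 0 1 0 0 0 1; 0 0 0 0 0 0 1; 0 0 0 0 0 0 1")

```text
time_s: 38.8
tool_pos: [0.6147, -0.0574, 0.3014]
eef_rot: [-3.14, -0.0, -0.074]
force: [-3.3, 1.2, 9.3]
opening: 0.0142
```

Contact at 9 N, so I'll release and retreat.

Emit:
drive_tool(series="0 0 -1 0 0 0 0.3; 0 0 0 0 0 0 0.3; 0 0 0 0 0 0 0.3; 0 0 0 0 0 0 0.3; 0 0 -10 0 0 0 0.3; 0 0 -30 0 0 0 0.3; 0 0 -40 0 0 0 0.3; 0 0 -40 0 0 0 0.3; 0 0 -30 0 0 0 0.3; 0 0 0 0 0 0 0.3")

```text
time_s: 39.8
tool_pos: [0.6157, -0.0582, 0.4567]
eef_rot: [-3.141, -0.01, -0.074]
force: [-0.0, -1.0, 0.3]
opening: 0.03
```

Emit:
drive_tool(series="0 -40 0 0 0 0 0.3; 0 -50 0 0 0 0 0.3; 0 -50 0 0 0 0 0.3; 0 -50 0 0 0 0 0.3; 0 -50 0 0 0 0 0.3; 0 -50 0 0 0 0 0.3; 0 0 0 0 0 0 0.3; 0 0 0 0 0 0 0.3; 0 0 0 0 0 0 0.3")

```text
time_s: 40.7
tool_pos: [0.6362, 0.2303, 0.4505]
eef_rot: [3.14, 0.0, -0.076]
force: [-1.0, -0.2, 1.0]
opening: 0.0299
```

```bash
python3 - <<'E'
from h import *
p,d,m,W=shot("top","top21"); q,*_=shot("scene","s21")
A=cv2.resize(p[100:270,250:420],(400,400),interpolation=cv2.INTER_CUBIC); B=cv2.resize(q[130:300,230:400],(400,400),interpolation=cv2.INTER_CUBIC)
cv2.imwrite("pics/e21.png",np.hstack([A,B])[:,:,::-1])
h=cv2.cvtColor(p,cv2.COLOR_RGB2HSV); P=cloud(m,W,d)
c,sn=np.cos(YAW),np.sin(YAW); q_=P[...,:2]-ORG; X=c*q_[...,0]+sn*q_[...,1]; Y=-sn*q_[...,0]+c*q_[...,1]
pl=(X>.045)&(X<.186)&(abs(Y)<.1)&(P[...,2]>.115)&(P[...,2]<.14)&(X<.17)
v=np.argwhere(pl)[:,::-1]; r=cv2.minAreaRect(np.c_[X[pl],Y[pl]].astype(np.float32)*1000); print("plate top station mm",r,"z",np.percentile(P[pl][:,2],[5,50,95]))
A=np.c_[X[pl],Y[pl],np.ones(pl.sum())]; print("tilt",np.linalg.lstsq(A,P[pl][:,2],rcond=None)[0])
bl=(X>.04)&(X<.19)&(abs(Y)<.115)&(h[...,0]>100)&(h[...,0]<125)&(h[...,1]>140)&(P[...,2]<.1)
print("sheet",cv2.minAreaRect(np.c_[X[bl],Y[bl]].astype(np.float32)*1000),np.percentile(P[bl][:,2],[5,50,95]))
tr=(abs(Y)<.08)&(X>-.07)&(X<-.02); print("trough floor z",np.median(P[tr][:,2]),np.linalg.lstsq(np.c_[X[tr],Y[tr],np.ones(tr.sum())],P[tr][:,2],rcond=None)[0]); print(manip.state()["time_s"])
E
```

```text
plate top station mm ((109.48657989501953, -9.069465637207031), (128.7408447265625, 87.35175323486328), 89.89864349365234) z [0.12041957 0.12421041 0.12773602]
tilt [ 0.0001553  -0.00053352  0.12414552]
sheet ((115.55380249023438, 1.40509033203125), (138.36912536621094, 212.31524658203125), 0.030403144657611847) [0.08026427 0.08430521 0.08832976]
trough floor z 1.281008916148346 [26.90592309  2.28001317  1.7202095 ]
40.8
```

View pics/e21.png

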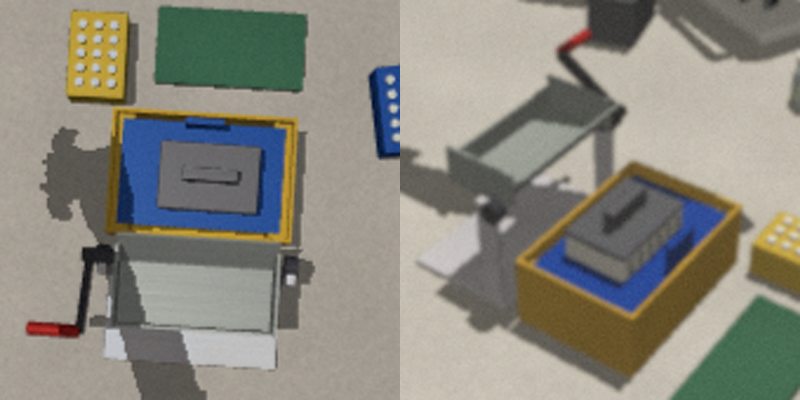

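```bash
python3 - <<'E'
from h import *
for t in ("top1","top21"):
    p=np.load(t+".npz")["p"]; h=cv2.cvtColor(p,cv2.COLOR_RGB2HSV); Rd=((h[...,0]<6)|(h[...,0]>174))&(h[...,1]>140)&(h[...,2]>60)
    q=np.argwhere(Rd)[:,::-1]; q=q[(abs(q[:,0]-272)<20)&(abs(q[:,1]-240)<20)]; print(t,q.mean(0))
print(manip.state()["force"]); order.finish_job()
E
```

```text
top1 [271.89908257 239.57798165]
top21 [271.9        239.55454545]
[0.06676734 0.30762024 0.31156907]
the job is handed in; nothing more can be done
```

I packed the yellow box and handed the job in after about 41 s of robot time. Every step looked right in my checks, but no verdict is reported. Only two brown bottles were there.

- **Bottles:** I stood both in the trough, tipped the lever right over, and saw both lying in the box before bringing the cradle back. They are now under the sheet, so I could not see them in the last pictures.
- **Cradle:** it is back against its upright stop. The red handle is at the same pixel in the top view as at the start.
- **Sheet:** it lies flat on the ledges, about 1.5 mm off centre, with the tab away from the cradle.
- **Plate:** it is upright on the sheet and aligned with it, set down gently until it touched. It sits about 6 mm off the sheet's centre away from the tab and 10 mm off lengthwise, both inside the limits. I aimed for the 6 mm; the 10 mm was not intended.
- **Bench:** the other items looked unmoved in the pictures, and the arm touched nothing at hand-in.

**Failed check:** the depth check on the trough floor gave no usable number because of missing depth readings. For the upright cradle I relied on the handle position and the pictures.

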